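Lock the spinner's rotor with its snap ring

TASK

Lock the rotor of the bench spinner with the spring-wire snap ring: take the ring by its two orange ears, squeeze them just enough to spread it over the spindle nose without overspreading it, and press the sprung rotor fully home with it, gently. Then let the ring contract into the spindle groove that this uncovers, and let go, leaving the ring flat, closed and holding the rotor down; leave the things standing around where they are.

Things in the scene. Friction and masses are not known exactly. Their poses are not given: they have to be found in the camera images.
- ring: snap ring of 4.5 mm round steel wire, lying flat, both ears up. Origin: centre of its hole when closed, on its underside; z up; the coil lies 22 mm along -x, the ears to +y and -y. Two crossing wings on a coil spring: squeezing the ears together spreads the hole. Hole radius 9.5 mm closed. Any side may face the robot
- ring_spread (a joint): spread angle of the ring, rad: 0 closed; 0.44 just as wide as the spindle; 0.57 to 0.70 passes it with room; over 0.80 overspread and ruined. About 0.1 when seated in the groove, 0.25 to 0.45 if it grips the spindle above it. Width over the ears, mm: 56 at 0, 52 at 0.2, 48 at 0.4, 44 at 0.6, 42 at 0.7, 40 at 0.8; squeeze 7 to 16 N
- ear_a (a point): middle of one ear's grip: upright orange sleeve, 8 mm diameter, reaching 44 mm above the ring's underside, with a round foot tab (top 10 mm up, standing out 5 mm) on which fingertips can push down; this point is 30 mm above the underside. Spread to 0.6, the middle of the hole is midway between the ears
- ear_b (a point): the same point of the other ear, 48 mm from ear_a when closed; pinch both from outside. As the ring contracts, the ears go outward and up to 7 mm towards the coil
- ring_coil (a point): the ring's coil spring at its back (9 mm diameter, 10 high), on the underside; it is the pivot of both wings
- spinner: white bench spinner, fixed, 170 x 170 mm, housing top 54 mm up; origin under its centre, z up, front panel to -x. On it a blue-grey rotor, 120 mm diameter, with tube caps (8 mm below its hub face, 51 mm from the axis at most), a hub boss of 55 mm diameter and, through it, the spindle
- spindle_axis (a point): point on the spindle's axis at the housing top. Spindle 26 mm thick; chamfered nose 63 mm above this point, hub face 56; both stand up to 14 mm higher or lower, as clamped (not measured). Rotor: 4 N to start it, 9.5 N at the hard stop 6 mm down, at most 25 N. Only there is the groove (6.5 mm high, 20 mm core) bare
- tube_block: red moulded tube block 96 x 56 x 37 mm, a bystander at the right; origin under its centre
- vial_1: small vial with a black cap, 22 mm diameter, 44 high, a bystander at the right; origin under its centre
- vial_2: the other small vial, same size, beside it; origin under its centre
- dropper_amber: amber dropper bottle, 38 mm diameter, 84 high, a bystander at the right; origin under its centre
- bottle_blue_cap: white reagent bottle with a blue cap, 58 mm diameter, 117 high, a bystander at the far right; origin under its centre
Things that resemble listed ones, but are neither listed nor needed, are in the scene too. Several things have the shape of the ring; the one meant has the colours described above.

How it is judged:
By the outcome, as a careful person would: the job done as asked, in the order asked, and still so for the second after the job is handed in, with the robot touching nothing.
It also fails if it takes over 48 s, if anything falls off the work surface, if the arm or the gripper's body presses on something with over 40 N, if the wrist force passes 120 N, or if a joint passes its speed limit or range.

ROBOT

A 6-joint arm with a two-finger parallel gripper is mounted at the origin on a cart in front of the work surface, level with it; the furniture and walls round the work are solid. World frame = base frame: x ahead of the robot, y to its left, z up, the work surface at z = 0. Lengths are in m, angles in rad, forces in N, time in s.
With the tool pointing down it reaches from about 0.375 to 0.9 m from the base axis. Payload 3.1 kg.
Tool frame: the origin (TCP) lies on the centre line of the jaws, within the pads' length; the fingertips stand 14 mm ahead of it and the grasp point (between the pads) lies 5 mm behind it; y points along the fingers, z is the direction in which the jaws open and shut, and the axes are right-handed (so a half turn about y gives the same grasp; the last joint's range is limited). The gripper opens to 87 mm and grips with 3 to 60 N. Pads are 19 mm wide; open, the fingers measure 117 mm over their backs; the gripper's body (75 mm by 190 mm) begins 51 mm behind the grasp point.
Start: joints at [-1.415, 0.527, 1.433, -0, 1.181, -0.178], TCP at [0.205, -0.59, 0.237] pointing down, gripper open.
Joint ranges: [-3.08, 3.08], [-0.75, 2.2], [0.22, 2.44], [-1.43, 4.57], [0, 2.65], [-2.85, 2.85]. Speed limits (rad/s): [2.79, 2.79, 3.14, 3.14, 3.14, 3.14].

INTERFACE

Orientations are given as a unit quaternion [x, y, z, w].
In Python, from rig import robot, vision gives the robot as it stands.
- The arm moves only by the shell command python3 -m crank 'ROWS' [FORCE]. ROWS is JSON, a list of rows, each a list of 7 numbers: the shift along the tool's x, y, z as a fraction of full scale, then the turn, a rotation vector about the tool's x, y, z as a fraction of full scale, then the gripper command: -1 is shut, 1 is fully open, values between are in proportion. In form: [[x, y, z, wx, wy, wz, grip], ...]. A call has 1 to 10 rows; each row is the pose to reach, as a shift and turn from the pose commanded when the call began, along the tool's axes at that moment, turning the shorter way round; what a row does not reach only later rows make up. Full scale, the value 1, is 50 cm for a shift and pi rad for a turn. A row lasts 1/8 s, in which the tool goes at most 62.5 mm and 10.7 degrees, less where a joint would pass 70% of its speed; a pose out of reach is approached as far as the arm can. A call with a number of a shift or a turn outside -1 to 1 is refused whole. A call with a gripper value outside its range is refused whole. The fingers move at their own pace and stop on an object; FORCE is the grip in N (left out, the last holds). Time passes only in rows, so rows that repeat a pose let the fingers close. It gives the time, the measured TCP pose, the force and the opening at its end, in the units of the state.
- robot.get_obs(): the state, without advancing time (a new reading comes with each control period).
- vision.camera(name): name is "scene" or "side" or "wrist"; returns the picture (384x512x3 uint8, blue, green, red); there is no depth.
- vision.camera_info(name): a dict with "vfov" (degrees; the focal length in pixels is half the picture's height over the tangent of half this angle, whatever the lens; pixels are square), "cx", "cy" (the principal point, pixels), "k1" (the pictures are not rectified: a ray, as slopes to the right and down, at radius r is drawn at 1 + k1 r^2 times it, then the intrinsics apply), "world_from_camera" (4x4, takes a point from camera to world coordinates); the wrist camera has in their place "tool_from_camera" (4x4, takes a point from camera to tool coordinates, whose origin is the TCP and whose axes are the tool frame's). Camera axes: x right, y up, looking along -z (the intrinsics and any distortion apply to the point x, -y, -z); pixel columns grow to the right and rows downward; lengths in m; the calibration is good to about 2 mm. A picture is of the moment at which its call begins: read the wrist's pose just before it. camera_info takes no time and is no camera call.
- robot.hand_in(): hands the job in, once; it reports no verdict.
The state is a dict: "time": time; "q": joint angles; "joint_velocities": joint speeds; "joint_torque": joint torques, N m; "position": TCP position; "tool_rot": TCP orientation; "ft_force": force on the tool from outside, world axes, zero at the start; "moment": the same for the moment, N m; "grip_width": finger opening in m.
Only numpy, scipy, OpenCV 4.12 (cv2) and the standard library are available. Lean on these libraries where they do the work, as an engineer would, in place of code of your own. Each camera call takes 0.05 s, during which the arm holds its last target.

## Working session

There is one attempt and no reset: what is moved stays moved. The work goes in short steps, Python scripts to look and compute and a shell command to move; the robot and the scene stay as the last step left them, time stands still between calls to the robot, and variables do not carry over. Pictures are saved under pics/ and viewed, and the job is handed in when it is done.

```bash
mkdir -p pics; ls; python3 - <<'E'
from rig import robot, vision
import cv2
o=robot.get_obs(); print(o)
for n in ["scene","side","wrist"]:
    cv2.imwrite(f"pics/{n}0.png",vision.camera(n)); print(n,vision.camera_info(n))
E
```

```text
pics
{'time': 0.0, 'q': array([-1.41451493e+00,  5.28453149e-01,  1.43388158e+00, -3.29380041e-06,
        1.18141725e+00, -1.78476483e-01]), 'joint_velocities': array([ 2.23848531e-04, -2.51193741e-03, -9.85776423e-05, -2.87483041e-03,
        9.83596687e-05, -1.24051860e-04]), 'joint_torque': array([ 1.08555818e-03, -4.40039599e+01, -1.76593137e+01,  6.32715784e-02,
        5.82675543e-02, -1.58109542e-04]), 'position': array([ 0.20526821, -0.58959091,  0.23558621]), 'tool_rot': array([-0.1177959 ,  0.69798775, -0.69646096,  0.11781069]), 'ft_force': array([ 0.41204591,  0.57908741, -0.17228166]), 'moment': array([0.04799506, 0.02285895, 0.02233582]), 'grip_width': 0.08736610322775497}
scene {'vfov': 50.40844285631507, 'cx': 258.04645646506884, 'cy': 198.67530087739675, 'k1': -0.13267753213350506, 'world_from_camera': array([[ 0.81453796,  0.369286  , -0.44738771,  0.00819298],
       [-0.57974118,  0.54569379, -0.60507723, -0.7461448 ],
       [ 0.02069015,  0.75222745,  0.65857861,  0.80699981],
       [ 0.        ,  0.        ,  0.        ,  1.        ]])}
side {'vfov': 55.738014907766875, 'cx': 248.00669324019125, 'cy': 193.79762340297123, 'k1': -0.03659885351283996, 'world_from_camera': array([[-0.99851163,  0.03306736, -0.04337128,  0.45089522],
       [-0.05415335, -0.50670049,  0.86041968,  0.84569543],
       [ 0.00647556,  0.86148776,  0.50773704,  0.61221434],
       [ 0.        ,  0.        ,  0.        ,  1.        ]])}
wrist {'vfov': 64.2726156489307, 'cx': 257.8059433285171, 'cy': 192.77618699890377, 'k1': -0.02036104047256381, 'tool_from_camera': array([[ 3.02289422e-04, -9.55993403e-01, -2.93388007e-01,
        -8.15552751e-02],
       [ 3.14603973e-04,  2.93388097e-01, -9.55993371e-01,
        -1.48859494e-01],
       [ 9.99999905e-01,  1.96685651e-04,  3.89447441e-04,
        -1.26633088e-03],
       [ 0.00000000e+00,  0.00000000e+00,  0.00000000e+00,
         1.00000000e+00]])}
```

View pics/scene0.png

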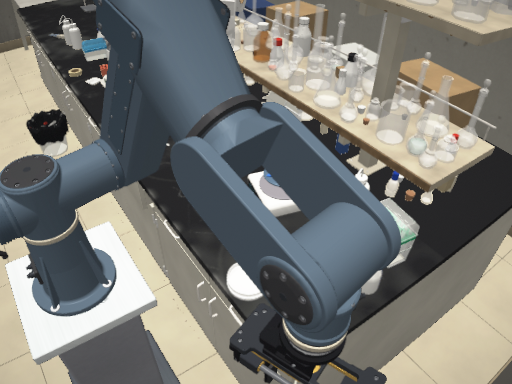

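View pics/side0.png

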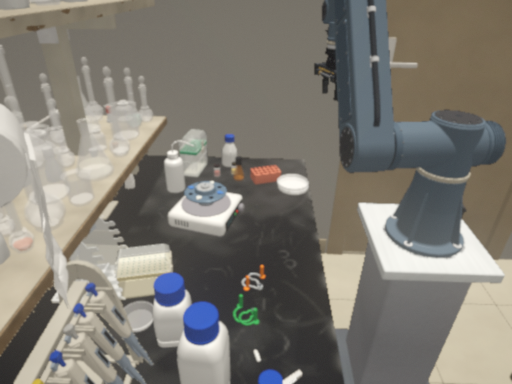

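View pics/wrist0.png

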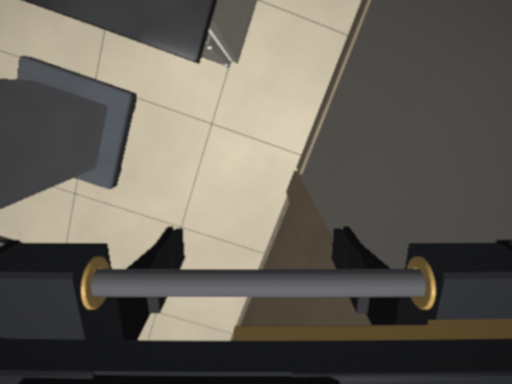

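```bash
cat > h.py <<'E'
import numpy as np, cv2
from scipy.spatial.transform import Rotation as R
from rig import robot, vision
def toolT(o=None):
    o=o or robot.get_obs(); T=np.eye(4); T[:3,:3]=R.from_quat(o['tool_rot']).as_matrix(); T[:3,3]=o['position']; return T
def cam(name,o=None):
    i=vision.camera_info(name); f=192/np.tan(np.radians(i['vfov'])/2)
    T=i['world_from_camera'] if name!='wrist' else toolT(o)@i['tool_from_camera']
    return dict(f=f,cx=i['cx'],cy=i['cy'],k=i['k1'],T=np.array(T))
def ray(c,u,v):
    x=(u-c['cx'])/c['f'];y=(v-c['cy'])/c['f']; r=np.hypot(x,y); s=r
    for _ in range(20): s=r/(1+c['k']*s*s)
    g=s/r if r>0 else 1
    d=c['T'][:3,:3]@np.array([x*g,-y*g,-1]); return c['T'][:3,3],d/np.linalg.norm(d)
def onz(c,u,v,z):
    p,d=ray(c,u,v); return p+d*(z-p[2])/d[2]
def proj(c,P):
    q=np.linalg.inv(c['T'])@np.append(P,1); x=q[0]/-q[2]; y=-q[1]/-q[2]; g=1+c['k']*(x*x+y*y)
    return np.array([c['f']*x*g+c['cx'],c['f']*y*g+c['cy']])
def tri(rs):
    A=np.zeros((3,3));b=np.zeros(3)
    for p,d in rs:
        M=np.eye(3)-np.outer(d,d);A+=M;b+=M@p
    return np.linalg.solve(A,b)
def down(yaw):  # tool y down, jaw axis z along yaw in world
    z=np.array([np.cos(yaw),np.sin(yaw),0]);y=np.array([0,0,-1.]);x=np.cross(y,z)
    return R.from_matrix(np.c_[x,y,z])
def rows(pos,rot,start=None):
    """fractions from commanded pose (start=(pos,rot) or measured) to target"""
    T=toolT() if start is None else start
    d=T[:3,:3].T@(np.array(pos)-T[:3,3]); w=(R.from_matrix(T[:3,:3]).inv()*rot).as_rotvec()
    print('shift',np.round(d/.5,4),'turn',np.round(w/np.pi,4),'|d|',np.linalg.norm(d),'deg',np.degrees(np.linalg.norm(w)))
E
python3 - <<'E'
from h import *
im=cv2.imread('pics/side0.png')
a=cv2.resize(im[240:340,205:315],None,fx=6,fy=6,interpolation=cv2.INTER_CUBIC);cv2.imwrite('pics/s1.png',a)
b=cv2.resize(im[130:240,150:320],None,fx=4.5,fy=4.5,interpolation=cv2.INTER_CUBIC);cv2.imwrite('pics/s2.png',b)
c=cam('side')
hsv=cv2.cvtColor(im,cv2.COLOR_BGR2HSV)
m=cv2.inRange(hsv,(3,170,120),(14,255,255)); n,l,s,ce=cv2.connectedComponentsWithStats(m)
for i in range(1,n):
    if s[i,4]>10: print(s[i],ce[i],onz(c,*ce[i],.0))
for u,v in [(254,283),(206,190),(206,228)]: print(onz(c,u,v,0.0),onz(c,u,v,.054),onz(c,u,v,.117))
E
```

```text
[260 265   6  14  47] [261.89361702 271.93617021] [0.44911744 0.18044199 0.        ]
[244 276   6  15  33] [246.72727273 283.87878788] [0.48369102 0.22308012 0.        ]
[0.46681106 0.21917975 0.        ] [0.46540721 0.27444119 0.054     ] [0.46376939 0.33891287 0.117     ]
[ 0.64614237 -0.20775708  0.        ] [ 0.62892072 -0.11483793  0.054     ] [ 0.60882878 -0.00643226  0.117     ]
[0.61271088 0.0085286  0.        ] [0.59843803 0.0823704  0.054     ] [0.58178636 0.16851916 0.117     ]
```

View pics/s1.png

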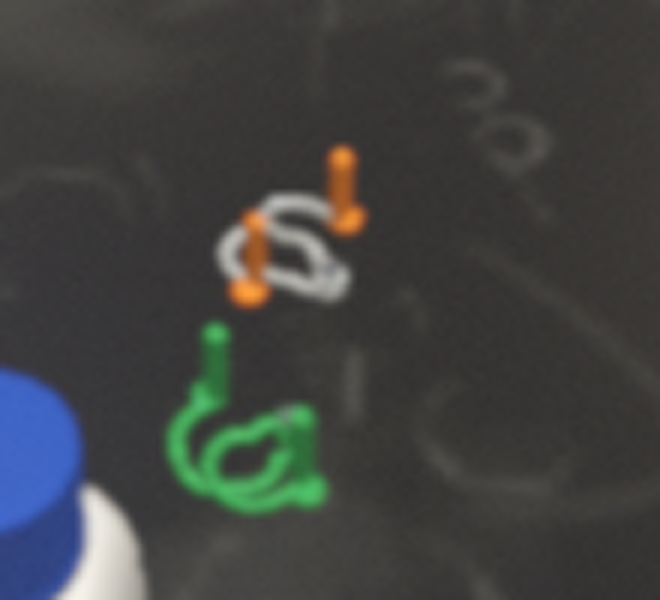

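View pics/s2.png

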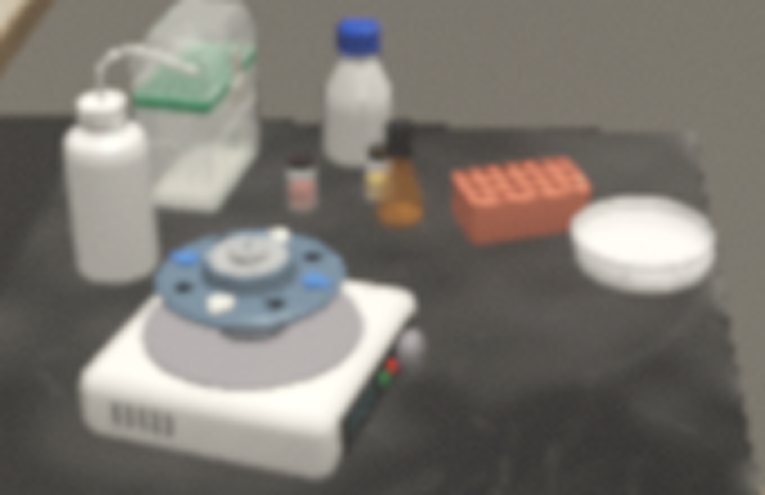

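```bash
python3 - <<'E'
from h import *
T=toolT();print(np.round(T,3)); z=T[:3,2];print('yaw',np.arctan2(z[1],z[0]))
P=[.48,-.06,.26]
for y in (0,np.pi/2,-np.pi/2,np.pi/4,): print(y);rows(P,down(y))
rows([.42,-.28,.26],down(-1.5))
E
```

```text
[[-0.944 -0.     0.329  0.205]
 [-0.329  0.002 -0.944 -0.59 ]
 [-0.    -1.    -0.002  0.236]
 [ 0.     0.     0.     1.   ]]
yaw -1.2360343105759373
0
shift [-0.867  -0.0468 -0.8203] turn [ 0.0004 -0.3934 -0.0004] |d| 0.597235463361255 deg 70.8196193183715
1.5707963267948966
shift [-0.867  -0.0468 -0.8203] turn [-0.000e+00 -8.934e-01 -8.000e-04] |d| 0.597235463361255 deg 160.81957012178196
-1.5707963267948966
shift [-0.867  -0.0468 -0.8203] turn [ 0.0005  0.1066 -0.    ] |d| 0.597235463361255 deg 19.180671850295273
0.7853981633974483
shift [-0.867  -0.0468 -0.8203] turn [ 2.000e-04 -6.434e-01 -6.000e-04] |d| 0.597235463361255 deg 115.81958833099127
shift [-0.6091 -0.0475 -0.4441] turn [ 0.0005  0.084  -0.    ] |d| 0.37766778892984004 deg 15.124405282199454
```

```bash
python3 -m crank '[[-0.609,-0.0475,-0.444,0,-0.35,0,1],[-0.609,-0.0475,-0.444,0,-0.35,0,1],[-0.609,-0.0475,-0.444,0,-0.35,0,1],[-0.609,-0.0475,-0.444,0,-0.35,0,1],[-0.609,-0.0475,-0.444,0,-0.35,0,1],[-0.609,-0.0475,-0.444,0,-0.35,0,1],[-0.867,-0.047,-0.82,0,-0.6,0,1],[-0.867,-0.047,-0.82,0,-0.6,0,1],[-0.867,-0.047,-0.82,0,-0.6,0,1],[-0.867,-0.047,-0.82,0,-0.6,0,1]]'
cat > snap.py <<'E'
import sys
from h import *
import pickle
o=robot.get_obs()
for n in sys.argv[2:]:
    im=vision.camera(n); cv2.imwrite(f'pics/{n}{sys.argv[1]}.png',im)
pickle.dump(o,open(f'pics/o{sys.argv[1]}.pkl','wb'))
z=toolT(o)[:3,2]
print(o['time'],np.round(o['q'],3),np.round(o['position'],4),'yaw',np.arctan2(z[1],z[0]),o['ft_force'],o['grip_width'])
E
python3 snap.py 1 wrist scene
```

```text
time: 1.4
position: [0.48, -0.0579, 0.26]
tool_rot: [-0.629, 0.323, -0.323, 0.629]
ft_force: [-0.7, 0.1, -0.5]
grip_width: 0.0871
1.4 [-0.352  0.306  1.749  0.     1.087 -0.974] [ 0.48   -0.0579  0.26  ] yaw 0.6215260093507875 [-0.70190982  0.08311951 -0.48309089] 0.08706133603718379
```

View pics/wrist1.png

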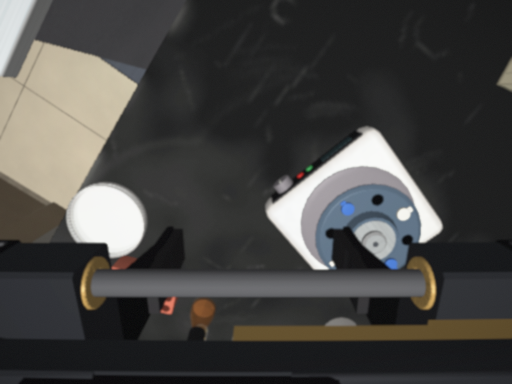

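View pics/scene1.png

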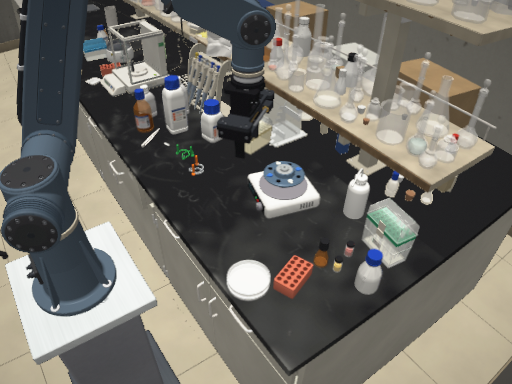

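```bash
python3 - <<'E'
import cv2,numpy as np
s=cv2.imread('pics/scene1.png')[145:225,235:335];w=cv2.imread('pics/wrist1.png')[170:290,300:450]
d=cv2.imread('pics/side0.png')[165:215,170:240]
S=cv2.resize(s,None,fx=5,fy=5,interpolation=2);W=cv2.resize(w,None,fx=5,fy=5,interpolation=2);D=cv2.resize(d,None,fx=8,fy=8,interpolation=2)
cv2.imwrite('pics/a1.png',S);cv2.imwrite('pics/a2.png',W);cv2.imwrite('pics/a3.png',D)
E
```

```text
(no output)
```

View pics/a1.png

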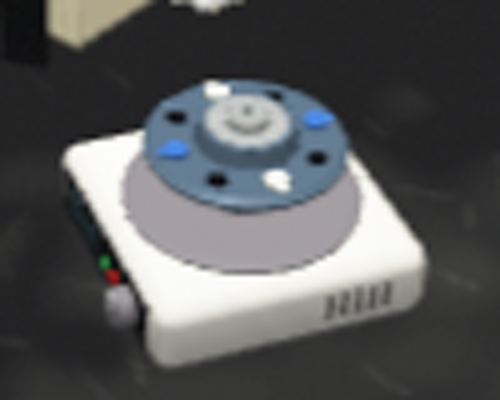

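View pics/a2.png

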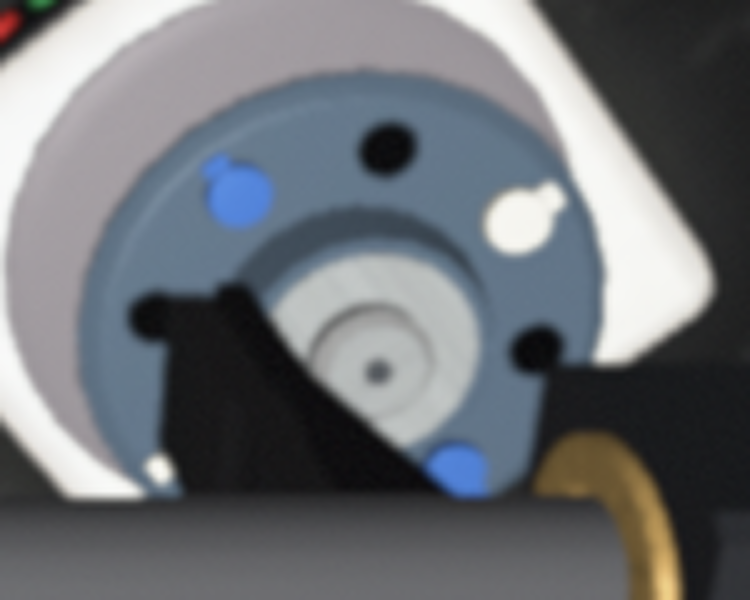

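View pics/a3.png

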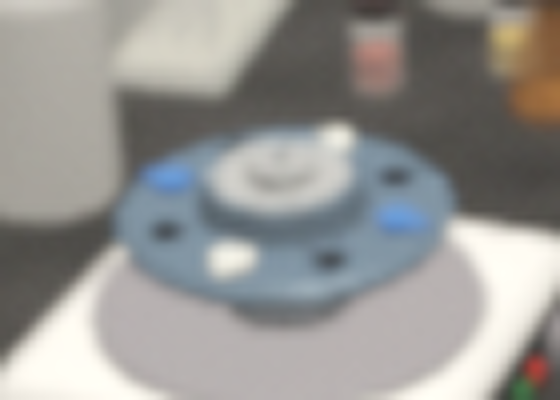

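```bash
python3 - <<'E'
from h import *
import pickle
o=pickle.load(open('pics/o1.pkl','rb'))
cs,cw,cd=cam('scene'),cam('wrist',o),cam('side')
r=dict(s=(cs,(284.0,166.6)),w=(cw,(375.0,243.8)),d=(cd,(205.0,184.0)))
rs={k:ray(c,*p) for k,(c,p) in r.items()}
for c in ['sw','sd','wd','swd']:
    P=tri([rs[k] for k in c]);print(c,np.round(P,4),[np.round(proj(r[k][0],P)-r[k][1],1) for k in 'swd'])
# hub boss edge / rotor disc
cnt=lambda m:max(cv2.findContours(m,0,1)[0],key=cv2.contourArea)
# ring feet
for u,v in [(263.0,276.3),(246.5,288.5),(259.7,286.5)]: print(onz(cd,u,v,.005))
T=toolT()
rows([.44,.19,.26],down(.9))
E
```

```text
sw [ 0.6207 -0.0377  0.1137] [array([ 0., -0.]), array([-0., -0.]), array([-1.4,  1.3])]
sd [ 0.6174 -0.0409  0.1167] [array([-0.1,  0.1]), array([-3.4,  1.9]), array([-0.1, -0.1])]
wd [ 0.6167 -0.0367  0.1191] [array([-1.2, -1.2]), array([-0.4, -0.4]), array([-0.2, -0.1])]
swd [ 0.6181 -0.0389  0.1167] [array([-0.4, -0.3]), array([-1.6,  0.8]), array([-0.5,  0.2])]
[0.44617543 0.20076289 0.005     ]
[0.48310154 0.24288054 0.005     ]
[0.4531252  0.23474672 0.005     ]
shift [-0.448   0.0006  0.2217] turn [-0.0002 -0.0889 -0.0005] |d| 0.24991387677295027 deg 16.003470559812857
```

```bash
python3 - <<'E'
from h import *
rows([.44,.245,.24],down(.86))
cd=cam('side');cs=cam('scene')
# bottles: cap tops in side(172,276),(202,311) scene (212,104)?,(174,80)
for a,b in [((172,278),(211,103)),((202,313),(172,81))]:
    print(tri([ray(cd,*a),ray(cs,*b)]))
E
```

```text
shift [-0.5374  0.0408  0.2857] turn [-0.0002 -0.0762 -0.0005] |d| 0.30498017517075454 deg 13.711684393148737
[0.61451108 0.35958997 0.14076534]
[0.53496524 0.48462777 0.19534669]
```

```bash
python3 -m crank '[[-0.537,0.041,0.286,0,-0.076,0,1],[-0.537,0.041,0.286,0,-0.076,0,1],[-0.537,0.041,0.286,0,-0.076,0,1],[-0.537,0.041,0.286,0,-0.076,0,1],[-0.537,0.041,0.286,0,-0.076,0,1],[-0.537,0.041,0.286,0,-0.076,0,1]]'; python3 snap.py 2 wrist scene side
```

```text
time: 2.25
position: [0.4417, 0.2435, 0.2391]
tool_rot: [0.663, -0.247, 0.247, -0.662]
ft_force: [0.7, -0.1, -0.1]
grip_width: 0.0873
2.25 [ 0.282  0.363  1.727  0.     1.052 -0.574] [0.4417 0.2435 0.2391] yaw 0.856243569747185 [ 0.70631326 -0.05144311 -0.08282583] 0.08734915111170202
```

View pics/wrist2.png

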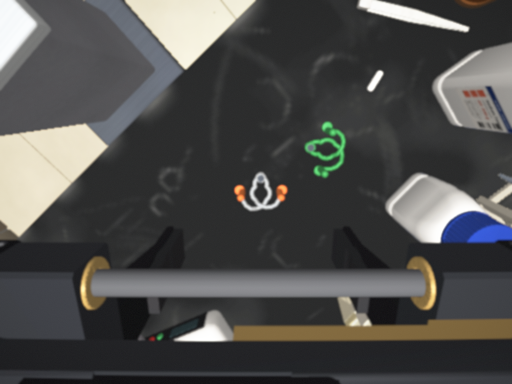

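View pics/scene2.png

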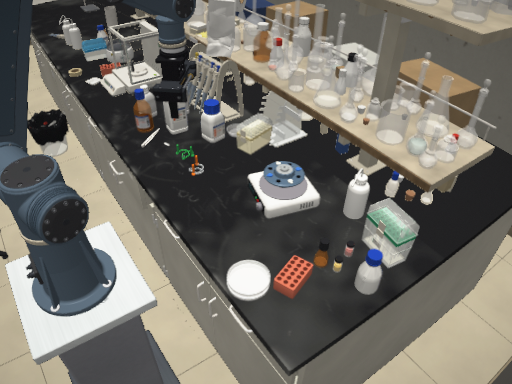

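```bash
python3 - <<'E'
import cv2,numpy as np
w=cv2.imread('pics/wrist2.png')[165:220,225:300]
cv2.imwrite('pics/b1.png',cv2.resize(w,None,fx=10,fy=10,interpolation=2))
s=cv2.imread('pics/scene2.png')[140:185,165:220]
cv2.imwrite('pics/b2.png',cv2.resize(s,None,fx=10,fy=10,interpolation=2))
E
```

```text
(no output)
```

View pics/b1.png

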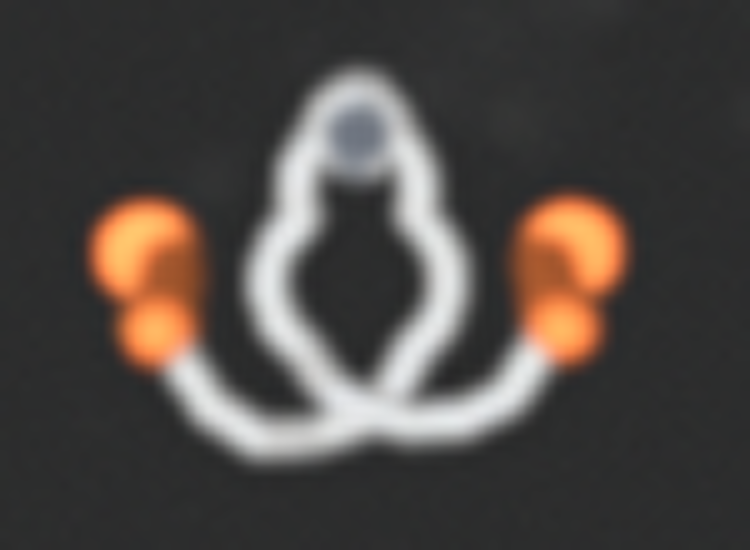

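View pics/b2.png

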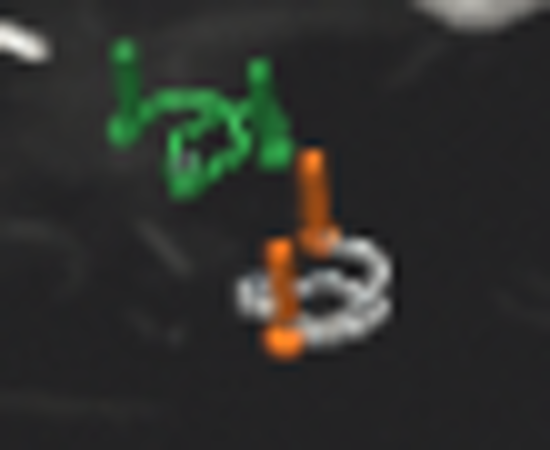

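```bash
python3 - <<'E'
from h import *
import pickle
o=pickle.load(open('pics/o2.pkl','rb'))
cs,cw,cd=cam('scene'),cam('wrist',o),cam('side')
g=lambda u,v:(225+(u-4.5)/10,165+(v-4.5)/10)
L=onz(cw,*g(157,328),.044);Rr=onz(cw,*g(563,328),.044)
fl=onz(cw,*g(148,247),.010);fr=onz(cw,*g(570,247),.010); co=onz(cw,*g(357,133),.010)
print('tops',L,Rr,np.linalg.norm(L-Rr));print('feet',fl,fr,np.linalg.norm(fl-fr));print('coil',co)
T=toolT(o)
for p in (L,Rr,fl,fr,co): print(np.round(T[:3,:3].T@(p-T[:3,3]),4))
w=g(157,328),g(563,328)
for q in ((195.85,155.4),(192.5,164.3)):
  for k in w: 
    P=tri([ray(cs,*q),ray(cw,*k)]); print(P, proj(cs,P)-q)
d=Rr-L; print('yaw',np.arctan2(d[1],d[0]))
E
```

```text
tops [0.45109703 0.20945965 0.044     ] [0.48256834 0.24572087 0.044     ] 0.0480137409809051
feet [0.44910492 0.20717086 0.01      ] [0.48475892 0.24825173 0.01      ] 0.05439527671760821
coil [0.45530596 0.23741382 0.01      ]
[ 0.0295  0.1951 -0.0195]
[0.0295 0.1951 0.0285]
[ 0.0295  0.2291 -0.0225]
[0.0295 0.2291 0.0319]
[0.0144 0.2291 0.0044]
[0.45753356 0.21154194 0.06571641] [-3.25341072  1.3816848 ]
[0.48443605 0.24497303 0.04041234] [-0.21853237  0.11042175]
[0.45245765 0.20832846 0.04031994] [-0.1796706  0.0783488]
[0.48054997 0.24365311 0.01361392] [ 2.91104278 -1.51767363]
yaw 0.855998454179351
```

```bash
python3 -m crank '[[0.063,0.15,0.009,0,0,0,0.6],[0.063,0.32,0.009,0,0,0,0.6],[0.063,0.32,0.009,0,0,0,0.6],[0.063,0.32,0.009,0,0,0,0.6],[0.063,0.32,0.009,0,0,0,0.6]]' 25; python3 snap.py 3 wrist side;  python3 - <<'E'
from h import *
T=toolT()
for p in ([0.45109703,0.20945965,.044],[0.48256834,0.24572087,.044]): print(T[:3,:3].T@(np.array(p)-T[:3,3]))
E
```

```text
time: 3.02
position: [0.4704, 0.223, 0.0808]
tool_rot: [-0.661, 0.249, -0.25, 0.662]
ft_force: [0.1, 0.1, 0.6]
grip_width: 0.0696
3.025 [ 0.228  0.635  1.822 -0.     0.683 -0.622] [0.4704 0.223  0.0808] yaw 0.8502685670867992 [0.14576967 0.14748811 0.64876616] 0.06964588020256658
[-0.00535678  0.03750181 -0.02380008]
[-0.00557487  0.03766178  0.0242129 ]
```

View pics/wrist3.png

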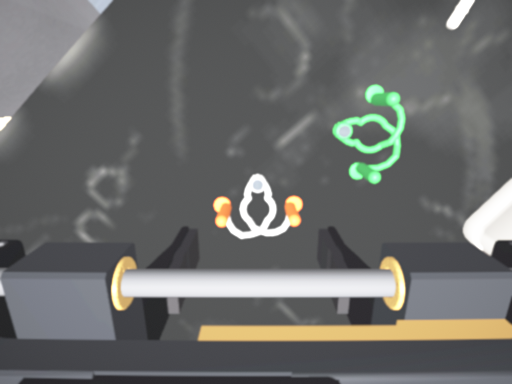

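View pics/side3.png

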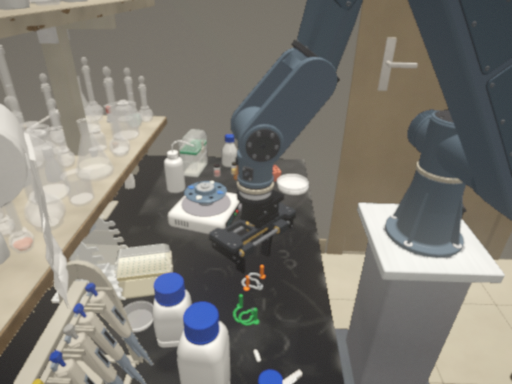

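```bash
python3 - <<'E'
from h import *
import pickle
o=pickle.load(open('pics/o3.pkl','rb'))
cw=cam('wrist',o)
im=cv2.imread('pics/wrist3.png'); cv2.imwrite('pics/b3.png',cv2.resize(im[170:245,205:310],None,fx=7,fy=7,interpolation=2))
T=toolT(o)
for p in ([0.45109703,0.20945965,.044],[0.48256834,0.24572087,.044],[.4491,.2072,.01],[.4848,.2483,.01]):
  q=proj(cw,np.array(p)); print(q,(q-[205,170])*7+3)
E
```

```text
[220.73895746 220.76443343] [113.17270221 358.35103404]
[294.18809929 220.30899231] [627.31669506 355.16294614]
[221.88112626 203.68248003] [121.16788379 238.77736024]
[293.51882454 203.26415081] [622.63177178 235.84905567]
```

View pics/b3.png

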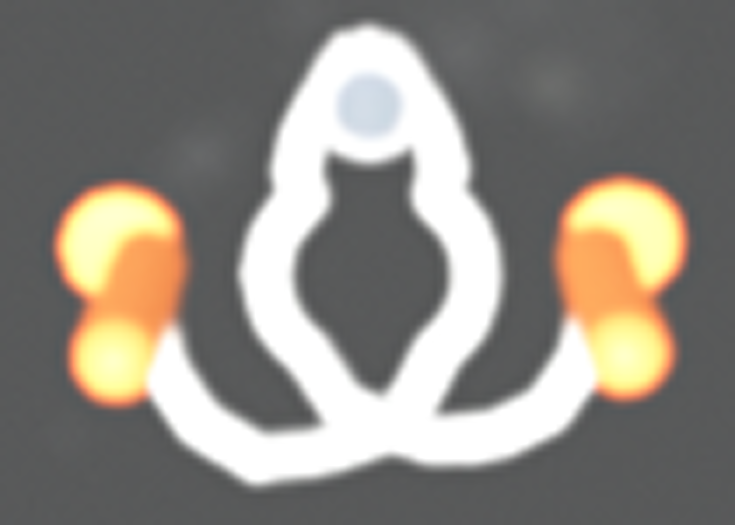

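```bash
python3 -m crank '[[-0.006,0.05,0,0,0,0,0.6],[-0.006,0.106,0,0,0,0,0.6],[-0.006,0.106,0,0,0,0,0.6],[-0.006,0.106,0,0,0,0,0.6]]'; python3 - <<'E'
from h import *
T=toolT();print(T[:3,3])
for p in ([0.45109703,0.20945965,.044],[0.48256834,0.24572087,.044]): print(T[:3,:3].T@(np.array(p)-T[:3,3]))
E
```

```text
time: 3.62
position: [0.4679, 0.2262, 0.0281]
tool_rot: [-0.661, 0.248, -0.249, 0.663]
ft_force: [0.2, -0.5, -0.1]
grip_width: 0.0693
[0.4678813  0.22621818 0.02813557]
[-0.00158197 -0.01592163 -0.02362709]
[-0.00175025 -0.01581115  0.02438623]
```

```bash
python3 -m crank '[[0,0.006,0,0,0,0,0.37],[0,0.006,0,0,0,0,0.3],[0,0.006,0,0,0,0,0.2],[0,0.006,0,0,0,0,0.1],[0,0.006,0,0,0,0,0.1],[0,0.006,0,0,0,0,0.1]]' 25;python3 snap.py 4 wrist side
```

```text
time: 4.38
position: [0.4692, 0.226, 0.0245]
tool_rot: [-0.661, 0.247, -0.25, 0.663]
ft_force: [3.1, -2.4, 6.7]
grip_width: 0.0485
4.375 [ 2.340e-01  7.400e-01  1.843e+00 -1.000e-03  5.540e-01 -6.170e-01] [0.4692 0.226  0.0245] yaw 0.852649522114305 [ 3.13968862 -2.39806562  6.69753311] 0.04848677316049012
```

View pics/wrist4.png

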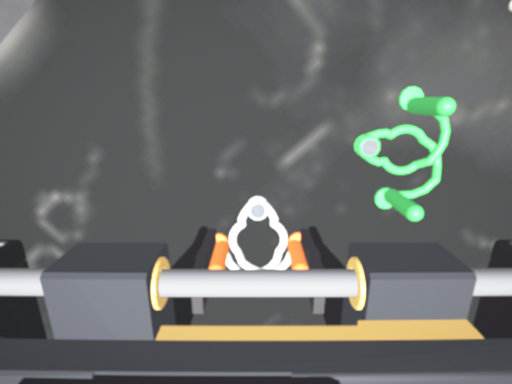

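```bash
python3 -m crank '[[0,-0.002,0,0,0,0,0.06],[0,-0.002,0,0,0,0,0.02],[0,-0.002,0,0,0,0,0.02],[0,-0.002,0,0,0,0,0.01],[0,-0.002,0,0,0,0,0.01]]' 25;python3 snap.py 5 wrist side
```

```text
time: 5.1
position: [0.4667, 0.2259, 0.0245]
tool_rot: [0.662, -0.249, 0.249, -0.662]
ft_force: [-0.0, -2.3, 0.8]
grip_width: 0.0442
5.1 [ 0.235  0.739  1.845 -0.     0.558 -0.617] [0.4667 0.2259 0.0245] yaw 0.8523231195319143 [-0.03907277 -2.27158206  0.81389433] 0.04420306397383272
```

View pics/wrist5.png

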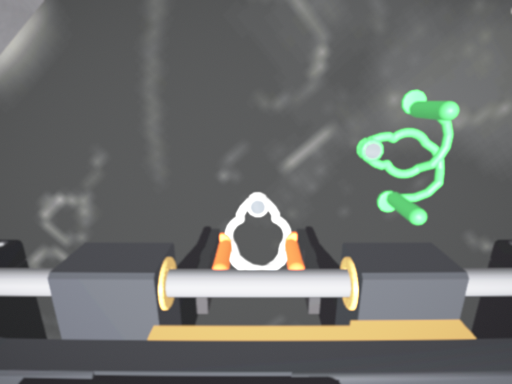

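```bash
python3 -m crank '[[0,-0.03,0,0,0,0,0],[0,-0.12,0,0,0,0,0],[0,-0.24,0,0,0,0,0],[0,-0.32,0,0,0,0,0],[0,-0.32,0,0,0,0,0],[0,-0.32,0,0,0,0,0]]' 25;python3 snap.py 6 wrist scene side; python3 - <<'E'
import cv2
im=cv2.imread('pics/wrist6.png'); cv2.imwrite('pics/b6.png',cv2.resize(im[180:290,190:330],None,fx=5.5,fy=5.5,interpolation=2))
im=cv2.imread('pics/side6.png'); cv2.imwrite('pics/c6.png',cv2.resize(im[170:280,180:320],None,fx=5.5,fy=5.5,interpolation=2))
E
```

```text
time: 5.95
position: [0.4658, 0.2258, 0.1844]
tool_rot: [0.662, -0.249, 0.248, -0.662]
ft_force: [-0.2, -0.0, -1.7]
grip_width: 0.0441
5.95 [ 0.235  0.458  1.753  0.     0.931 -0.617] [0.4658 0.2258 0.1844] yaw 0.8523964032027344 [-0.20939351 -0.02989233 -1.69736166] 0.044068048646776214
```

View pics/b6.png

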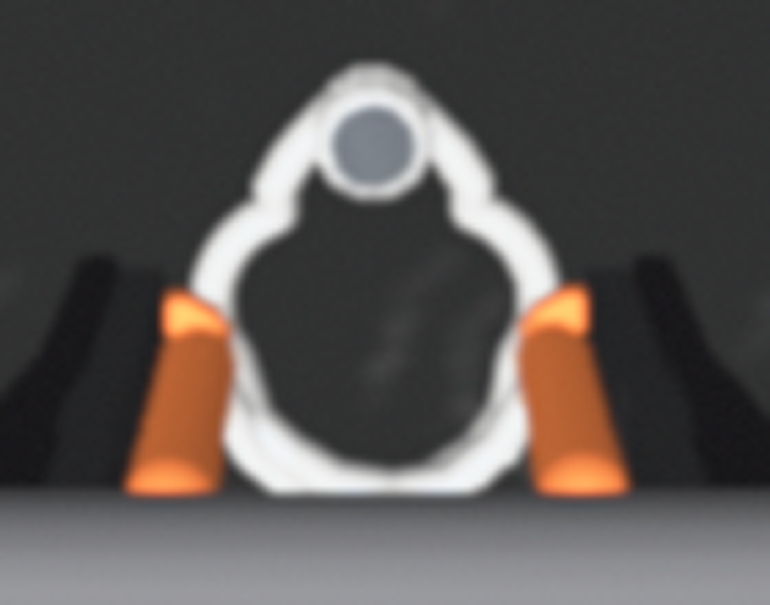

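View pics/c6.png

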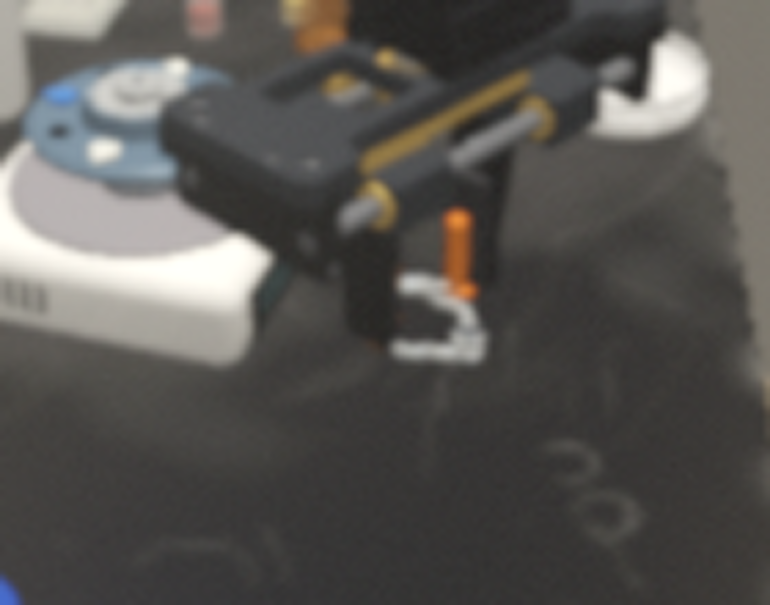

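```bash
python3 - <<'E'
from h import *
import pickle
o=pickle.load(open('pics/o6.pkl','rb'))
i=vision.camera_info('wrist'); c=cam('wrist',o); c['T']=np.array(i['tool_from_camera'])
def ony(u,v,y):
    p,d=ray(c,190+(u-2.25)/5.5,180+(v-2.25)/5.5); return p+d*(y-p[1])/d[1]
print('coil',ony(373,145,.0145))
for n,u,v,y in [('L',236,300,.022),('R',518,300,.022),('bot',385,468,.022),('topneckL',297,215,.022),('topneckR',452,215,.022),('footL',195,310,.0145),('footR',560,310,.0145),('earL',172,475,-.0195),('earR',580,475,-.0195)]: print(n,np.round(ony(u,v,y),4))
E
```

```text
coil [-0.02370165  0.0145      0.00102416]
L [-0.0028  0.022  -0.0142]
R [-0.0028  0.022   0.0171]
bot [0.0182 0.022  0.0024]
topneckL [-0.0129  0.022  -0.0073]
topneckR [-0.0129  0.022   0.0096]
footL [-0.0051  0.0145 -0.0179]
footR [-0.0051  0.0145  0.0209]
earL [-0.0053 -0.0195 -0.0164]
earR [-0.0053 -0.0195  0.0191]
```

```bash
python3 - <<'E'
from h import *
T=toolT();x=T[:3,0]
S=np.array([.618,-.039,.1165])
rows(S+x*.05+[0,0,.184-.1165],R.from_matrix(T[:3,:3]))
E
```

```text
shift [ 0.6778 -0.0025 -0.1978] turn [0. 0. 0.] |d| 0.3530562907752657 deg 0.0
```

```bash
python3 -m crank '[[0.06,0,-0.0175,0,0,0,0],[0.15,0,-0.044,0,0,0,0],[0.25,0,-0.073,0,0,0,0],[0.35,0,-0.102,0,0,0,0],[0.45,0,-0.131,0,0,0,0],[0.55,0,-0.16,0,0,0,0],[0.63,0,-0.184,0,0,0,0],[0.678,0,-0.198,0,0,0,0],[0.678,0,-0.198,0,0,0,0]]' 25;python3 snap.py 7 wrist scene side; python3 - <<'E'
import cv2
im=cv2.imread('pics/wrist7.png'); cv2.imwrite('pics/b7.png',cv2.resize(im[90:290,150:370],None,fx=3.5,fy=3.5,interpolation=2))
E
```

```text
time: 7.22
position: [0.657, -0.0735, 0.1825]
tool_rot: [0.662, -0.25, 0.249, -0.662]
ft_force: [-0.1, 0.3, -0.2]
grip_width: 0.044
7.225 [-0.28   0.636  1.385 -0.     1.123 -1.13 ] [ 0.657  -0.0735  0.1825] yaw 0.8496191249392886 [-0.14959368  0.287781   -0.22141847] 0.0439799161959136
```

View pics/b7.png

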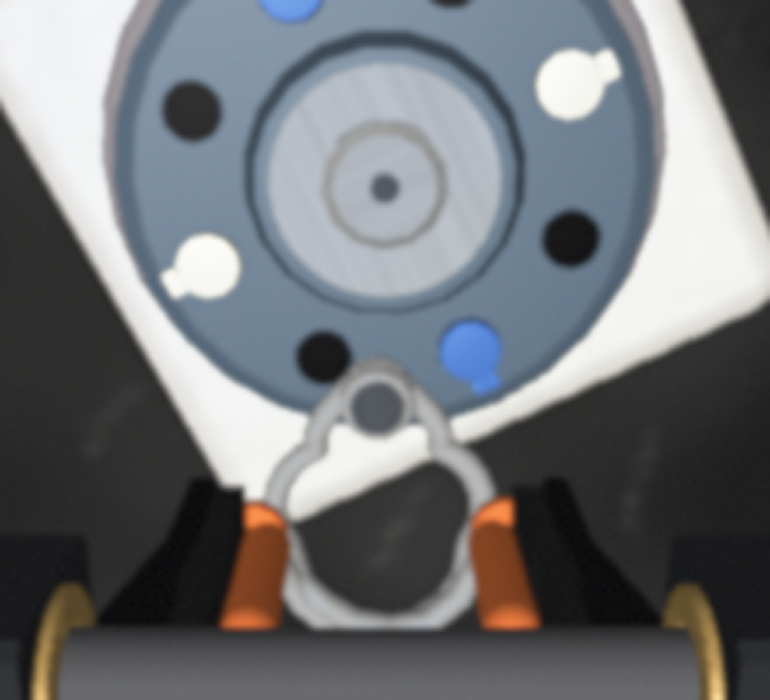

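View pics/side7.png

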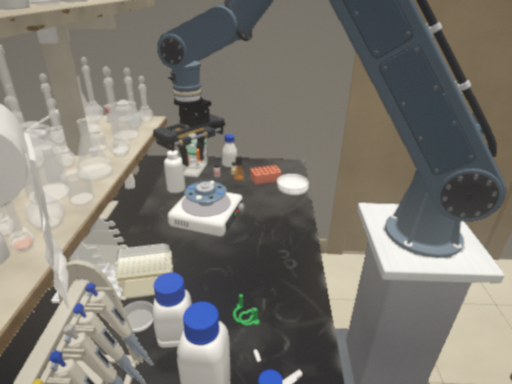

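```bash
python3 - <<'E'
from h import *
import pickle
o1=pickle.load(open('pics/o1.pkl','rb'));o7=pickle.load(open('pics/o7.pkl','rb'))
cs,cw,cd,c7=cam('scene'),cam('wrist',o1),cam('side'),cam('wrist',o7)
r=dict(s=(cs,(284.0,166.6)),w=(cw,(375.0,243.8)),d=(cd,(205.0,184.0)),v=(c7,(259.6,143.1)))
rs={k:ray(c,*p) for k,(c,p) in r.items()}
for c in ['sd','wv','sv','dv','sdv','sdwv']:
    P=tri([rs[k] for k in c]);print(c,np.round(P,4),[np.round(proj(r[k][0],P)-r[k][1],1) for k in 'swdv'])
for z in (.11,.1165,.123,):
    P=onz(c7,259.6,143.1,z); T=toolT(o7); print(z,P,T[:3,:3].T@(P-T[:3,3]))
E
```

```text
sd [ 0.6174 -0.0409  0.1167] [array([-0.1,  0.1]), array([-3.6,  1.6]), array([-0.1, -0.1]), array([-5.8,  1.6])]
wv [ 0.6193 -0.0372  0.1166] [array([-0.4, -0.7]), array([ 0.1, -0.1]), array([-1. ,  0.5]), array([-0.1,  0.1])]
sv [ 0.62   -0.0377  0.1139] [array([-0.2,  0. ]), array([-0.6, -0.5]), array([-1.2,  1.3]), array([0.1, 0.7])]
dv [ 0.6177 -0.0372  0.1185] [array([-0.8, -1.1]), array([-0.3, -0.1]), array([-0.5, -0. ]), array([-1.5, -1.3])]
sdv [ 0.6183 -0.0389  0.1165] [array([-0.3, -0.3]), array([-1.7,  0.5]), array([-0.6,  0.3]), array([-2.8,  0.5])]
sdwv [ 0.6185 -0.0383  0.1166] [array([-0.4, -0.5]), array([-1.1,  0.3]), array([-0.7,  0.4]), array([-2. ,  0.2])]
0.11 [ 0.62001551 -0.03771371  0.11      ] [-0.05123042  0.0726035   0.00256   ]
0.1165 [ 0.61933605 -0.03715851  0.1165    ] [-0.0521208   0.06610537  0.00252167]
0.123 [ 0.6186566  -0.03660331  0.123     ] [-0.05301118  0.05960725  0.00248335]
```

```bash
python3 -m crank '[[-0.04,0,0.0024,0,0,0,0],[-0.08,0,0.0024,0,0,0,0],[-0.1052,0,0.0024,0,0,0,0],[-0.1052,0.02,0.0024,0,0,0,0],[-0.1052,0.05,0.0024,0,0,0,0],[-0.1052,0.058,0.0024,0,0,0,0],[-0.1052,0.058,0.0024,0,0,0,0]]' 25;python3 snap.py 8 wrist scene side; python3 - <<'E'
import cv2
im=cv2.imread('pics/wrist8.png'); cv2.imwrite('pics/b8.png',cv2.resize(im[170:290,180:340],None,fx=5,fy=5,interpolation=2))
im=cv2.imread('pics/scene8.png'); cv2.imwrite('pics/c8.png',cv2.resize(im[130:220,240:340],None,fx=6,fy=6,interpolation=2))
im=cv2.imread('pics/side8.png'); cv2.imwrite('pics/d8.png',cv2.resize(im[135:235,160:260],None,fx=6,fy=6,interpolation=2))
E
```

```text
time: 8.25
position: [0.618, -0.0366, 0.1545]
tool_rot: [0.662, -0.249, 0.248, -0.662]
ft_force: [0.5, -0.0, 0.1]
grip_width: 0.0436
8.25 [-0.239  0.619  1.521 -0.     1.003 -1.091] [ 0.618  -0.0366  0.1545] yaw 0.8518284903885738 [ 0.46245075 -0.02620218  0.12290823] 0.04360869003262138
```

View pics/b8.png

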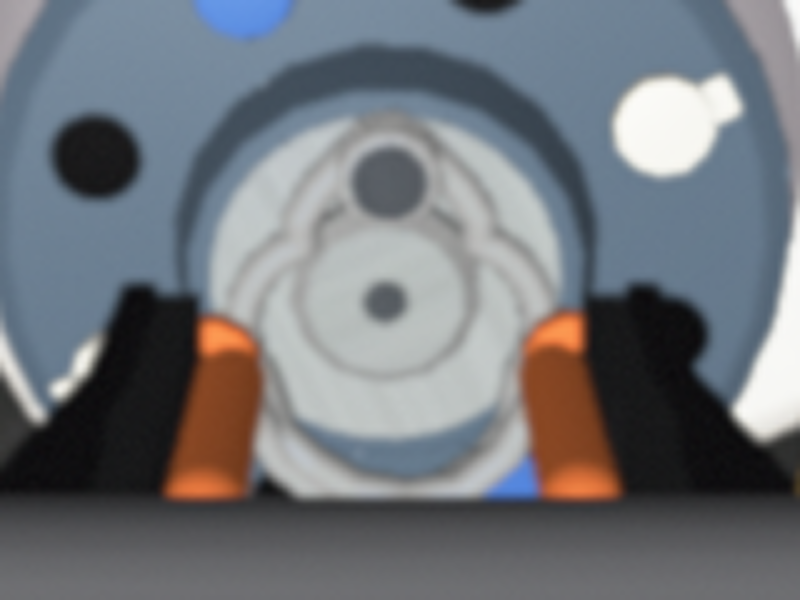

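View pics/c8.png

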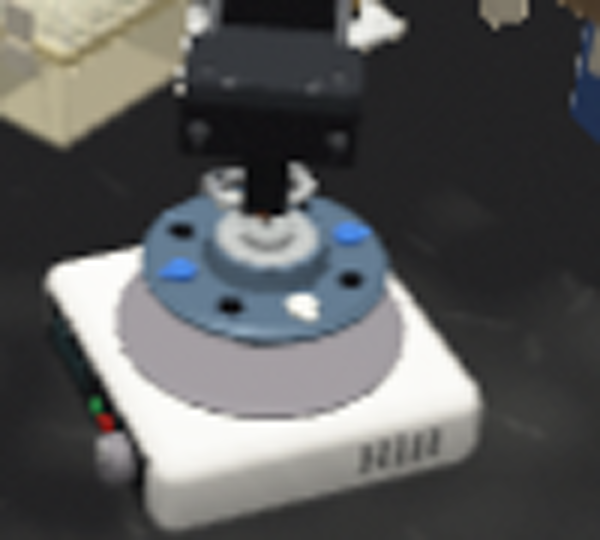

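View pics/d8.png

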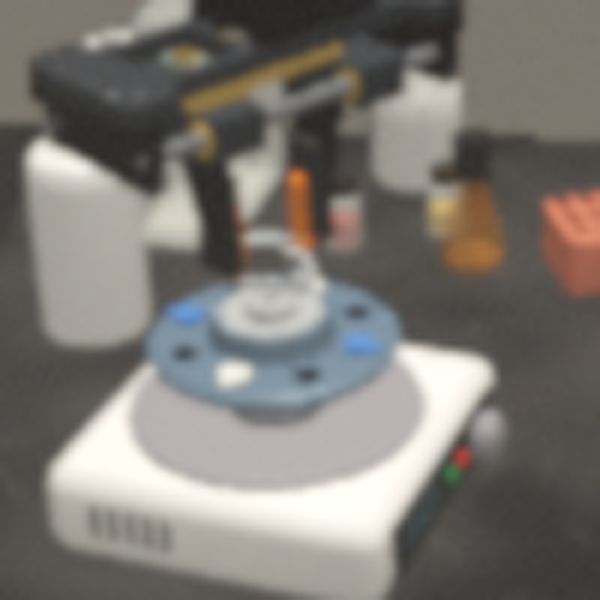

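```bash
python3 - <<'E'
from h import *
import pickle
o=pickle.load(open('pics/o8.pkl','rb'))
i=vision.camera_info('wrist'); c=cam('wrist',o); c['T']=np.array(i['tool_from_camera'])
def ony(u,v,y):
    p,d=ray(c,180+(u-2)/5,170+(v-2)/5); return p+d*(y-p[1])/d[1]
print(toolT(o)[:3,:3].round(3))
for n,u,v,y in [('coil',388,182,.0145),('L',258,315,.022),('R',524,315,.022),('bot',395,474,.022),('neckL',310,240,.022),('neckR',470,240,.022),('dimple',385,301,.0379),('earL',208,480,-.0195),('earR',580,480,-.0195)]: print(n,np.round(ony(u,v,y),4))
E
```

```text
[[ 0.752 -0.001  0.659]
 [-0.659  0.     0.752]
 [-0.001 -1.    -0.001]]
coil [-0.0237  0.0145  0.0009]
L [-0.0038  0.022  -0.015 ]
R [-0.0038  0.022   0.0174]
bot [0.018  0.022  0.0017]
neckL [-0.0136  0.022  -0.0085]
neckR [-0.0136  0.022   0.0107]
dimple [0.0014 0.0379 0.0004]
earL [-0.0055 -0.0195 -0.0163]
earR [-0.0055 -0.0195  0.0193]
```

```bash
python3 -m crank '[[0.0012,0.008,-0.0016,0,0,0,0],[0.0012,0.016,-0.0016,0,0,0,0],[0.0012,0.022,-0.0016,0,0,0,0],[0.0012,0.028,-0.0016,0,0,0,0],[0.0012,0.028,-0.0016,0,0,0,0]]' 25;python3 snap.py 9 wrist; python3 - <<'E'
import cv2
im=cv2.imread('pics/wrist9.png'); cv2.imwrite('pics/b9.png',cv2.resize(im[170:290,180:340],None,fx=5,fy=5,interpolation=2))
E
```

```text
time: 9.02
position: [0.6178, -0.0372, 0.1412]
tool_rot: [0.662, -0.249, 0.248, -0.662]
ft_force: [-0.3, -0.3, -0.8]
grip_width: 0.0439
9.025 [-0.24   0.636  1.532  0.     0.974 -1.093] [ 0.6178 -0.0372  0.1412] yaw 0.8523138081438619 [-0.28811657 -0.33019493 -0.79736899] 0.04391624188881246
```

View pics/b9.png

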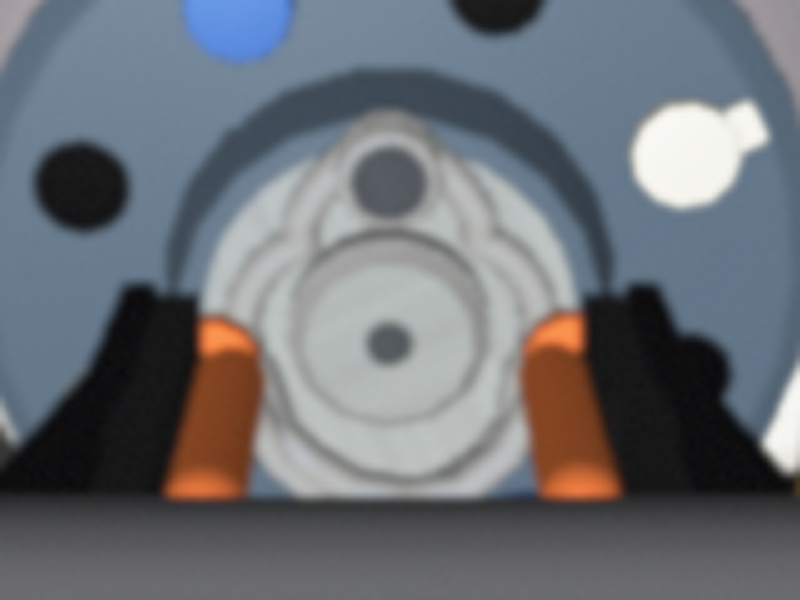

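```bash
python3 - <<'E'
from h import *
import pickle
o=pickle.load(open('pics/o9.pkl','rb'))
i=vision.camera_info('wrist'); c=cam('wrist',o); c['T']=np.array(i['tool_from_camera'])
def ony(u,v,y):
    p,d=ray(c,180+(u-2)/5,170+(v-2)/5); return p+d*(y-p[1])/d[1]
for n,u,v,y in [('coil',388,182,.0145),('L',258,315,.022),('R',524,315,.022),('bot',395,474,.022),('neckL',310,240,.022),('neckR',470,240,.022),('dimple',389,345,.0246),('nb',391,424,.0246),('nL',301,330,.0246),('nR',482,330,.0246)]: print(n,np.round(ony(u,v,y),4))
E
```

```text
coil [-0.0237  0.0145  0.0009]
L [-0.0038  0.022  -0.015 ]
R [-0.0038  0.022   0.0175]
bot [0.018  0.022  0.0017]
neckL [-0.0136  0.022  -0.0085]
neckR [-0.0136  0.022   0.0107]
dimple [0.0014 0.0246 0.001 ]
nb [0.0124 0.0246 0.0012]
nL [-0.0006  0.0246 -0.0099]
nR [-0.0006  0.0246  0.0125]
```

```bash
python3 -m crank '[[0.0012,0.004,0,0,0,0,0],[0.0012,0.008,0,0,0,0,0],[0.0012,0.010,0,0,0,0,0],[0.0012,0.010,0,0,0,0,0]]' 25
```

```text
time: 9.57
position: [0.6184, -0.0376, 0.1364]
tool_rot: [0.662, -0.249, 0.249, -0.662]
ft_force: [-0.2, 0.7, -0.2]
grip_width: 0.0442
```

```bash
python3 -m crank '[[0,0.002,0,0,0,0,0],[0,0.004,0,0,0,0,0],[0,0.004,0,0,0,0,0]]' 25; python3 -m crank '[[0,0.001,0,0,0,0,0],[0,0.002,0,0,0,0,0],[0,0.002,0,0,0,0,0]]' 25;
```

```text
time: 9.95
position: [0.6184, -0.0376, 0.1345]
tool_rot: [0.662, -0.249, 0.249, -0.662]
ft_force: [0.3, 0.5, 0.2]
grip_width: 0.0438
time: 10.32
position: [0.6185, -0.0377, 0.1336]
tool_rot: [0.662, -0.249, 0.249, -0.662]
ft_force: [-0.7, -0.4, -0.7]
grip_width: 0.0436
```

```bash
for i in 1 2 3; do python3 -m crank '[[0,0.001,0,0,0,0,0],[0,0.002,0,0,0,0,0],[0,0.002,0,0,0,0,0]]' 25 | grep -v rot; done
```

```text
time: 10.7
position: [0.6186, -0.0378, 0.1331]
ft_force: [-0.7, -0.4, 3.1]
grip_width: 0.0436
time: 11.08
position: [0.6186, -0.0378, 0.132]
ft_force: [-2.0, -0.5, 5.2]
grip_width: 0.0438
time: 11.45
position: [0.6187, -0.0378, 0.1311]
ft_force: [-1.0, -1.0, 5.7]
grip_width: 0.044
```

```bash
for i in 1 2 3; do python3 -m crank '[[0,0.001,0,0,0,0,0],[0,0.002,0,0,0,0,0],[0,0.002,0,0,0,0,0]]' 25 | grep -v rot; done
```

```text
time: 11.82
position: [0.6187, -0.0379, 0.1303]
ft_force: [-1.8, -0.4, 6.7]
grip_width: 0.0438
time: 12.2
position: [0.6187, -0.0379, 0.1295]
ft_force: [-2.5, -0.1, 8.1]
grip_width: 0.0438
time: 12.58
position: [0.6188, -0.0379, 0.1287]
ft_force: [-2.3, -1.3, 8.6]
grip_width: 0.0437
```

```bash
for i in 1 2; do python3 -m crank '[[0,0.001,0,0,0,0,0],[0,0.0015,0,0,0,0,0],[0,0.0015,0,0,0,0,0]]' 25 | grep -v rot; done; python3 snap.py 10 wrist; python3 - <<'E'
import cv2
im=cv2.imread('pics/wrist10.png'); cv2.imwrite('pics/b10.png',cv2.resize(im[170:290,180:340],None,fx=5,fy=5,interpolation=2))
E
```

```text
time: 12.95
position: [0.6188, -0.0379, 0.1281]
ft_force: [-2.0, -0.3, 9.2]
grip_width: 0.0438
time: 13.32
position: [0.6188, -0.0379, 0.1274]
ft_force: [-3.3, -1.1, 10.2]
grip_width: 0.0436
13.325 [-2.410e-01  6.550e-01  1.539e+00 -1.000e-03  9.450e-01 -1.093e+00] [ 0.6188 -0.0379  0.1274] yaw 0.8525635462467521 [-3.29212904 -1.13009426 10.24168799] 0.043636767047524255
```

View pics/b10.png

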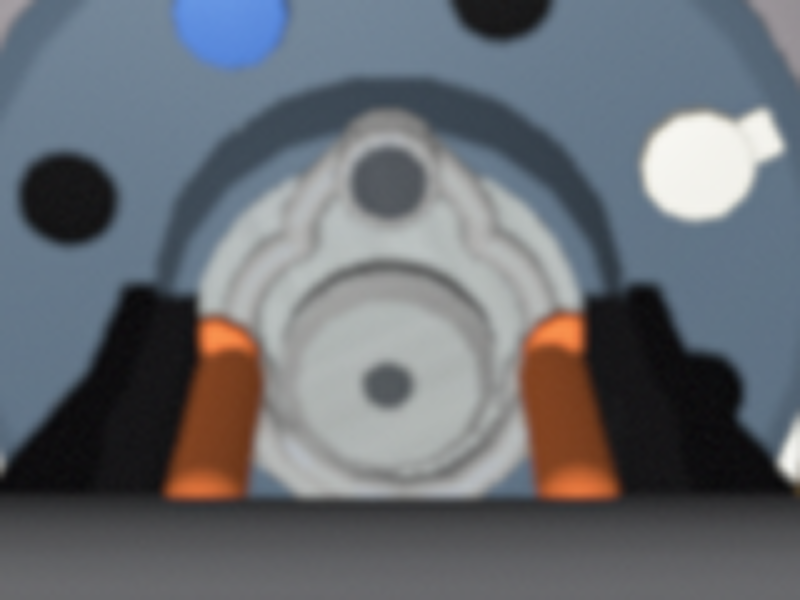

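```bash
python3 - <<'E'
from h import *
import pickle
o=pickle.load(open('pics/o10.pkl','rb'))
i=vision.camera_info('wrist'); c=cam('wrist',o); c['T']=np.array(i['tool_from_camera'])
def ony(u,v,y):
    p,d=ray(c,180+(u-2)/5,170+(v-2)/5); return p+d*(y-p[1])/d[1]
for n,u,v,y in [('coil',388,182,.0145),('dimple',388,385,.0108),('nL',297,385,.0108),('nR',482,385,.0108),('nb',390,470,.0108),('wL',284,350,.013),('wR',492,350,.013)]: print(n,np.round(ony(u,v,y),4))
print(o['moment'])
E
for i in 1 ; do python3 -m crank '[[0,0.001,0,0,0,0,0],[0,0.001,0,0,0,0,0],[0,0.001,0,0,0,0,0]]' 25 | grep -v rot; done;
```

```text
coil [-0.0237  0.0145  0.0009]
dimple [-0.0001  0.0108  0.0009]
nL [-0.0001  0.0108 -0.0096]
nR [-0.0001  0.0108  0.0118]
nb [0.011  0.0108 0.0011]
wL [-0.0035  0.013  -0.0112]
wR [-0.0035  0.013   0.013 ]
[-0.1636822   0.31316176 -0.00999443]
time: 13.75
position: [0.6188, -0.0379, 0.1269]
ft_force: [-3.1, -1.0, 10.5]
grip_width: 0.0438
```

```bash
for i in 1 2 ; do python3 -m crank '[[0,0.001,0,0,0,0,0],[0,0.001,0,0,0,0,0],[0,0.001,0,0,0,0,0]]' 25 | grep -v rot; done;
```

```text
time: 14.12
position: [0.6188, -0.038, 0.1269]
ft_force: [-3.2, -0.4, 11.2]
grip_width: 0.044
time: 14.5
position: [0.6189, -0.038, 0.1268]
ft_force: [-4.4, -0.6, 13.2]
grip_width: 0.044
```

```bash
python3 -m crank '[[0,0.001,0,0,0,0,0.0],[0,0.001,0,0,0,0,0.03],[0,0.001,0,0,0,0,0.06],[0,0.001,0,0,0,0,0.09],[0,0.001,0,0,0,0,0.09]]' 25; python3 snap.py 11 wrist; python3 - <<'E'
import cv2
im=cv2.imread('pics/wrist11.png'); cv2.imwrite('pics/b11.png',cv2.resize(im[170:290,180:340],None,fx=5,fy=5,interpolation=2))
E
```

```text
time: 15.12
position: [0.6181, -0.0378, 0.1266]
tool_rot: [0.662, -0.248, 0.249, -0.662]
ft_force: [-5.4, -1.3, 16.3]
grip_width: 0.0474
15.125 [-2.410e-01  6.560e-01  1.541e+00 -1.000e-03  9.440e-01 -1.093e+00] [ 0.6181 -0.0378  0.1266] yaw 0.8524836501585991 [-5.41078318 -1.28159227 16.27090828] 0.047401434042650806
```

View pics/b11.png

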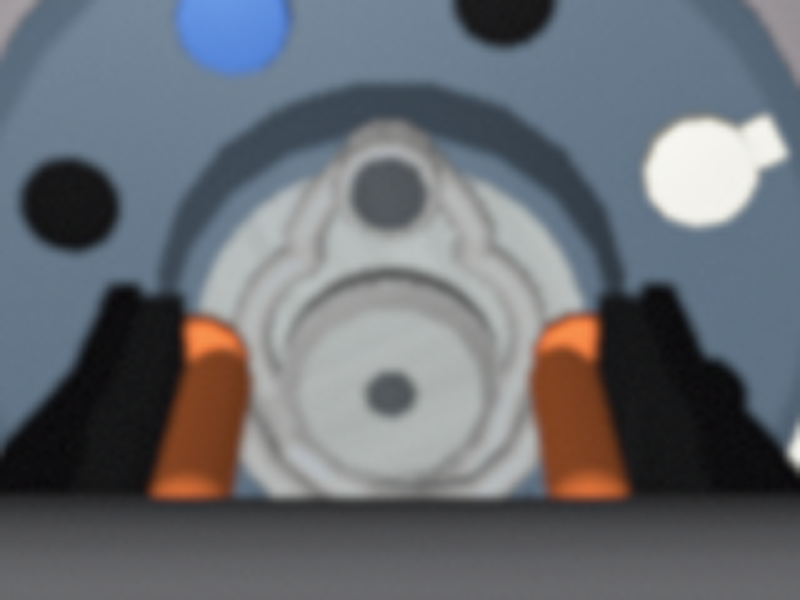

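```bash
python3 -m crank '[[-0.0025,0,0,0,0,0,0.1],[-0.004,0,0,0,0,0,0.12],[-0.0055,0,0,0,0,0,0.14],[-0.007,0,0,0,0,0,0.16],[-0.007,0,0,0,0,0,0.16]]' 25; python3 snap.py 12 wrist; python3 - <<'E'
import cv2
im=cv2.imread('pics/wrist12.png'); cv2.imwrite('pics/b12.png',cv2.resize(im[170:290,180:340],None,fx=5,fy=5,interpolation=2))
E
```

```text
time: 15.8
position: [0.6167, -0.0371, 0.1266]
tool_rot: [0.663, -0.247, 0.25, -0.661]
ft_force: [-4.3, -4.4, 13.9]
grip_width: 0.0505
15.8 [-0.239  0.654  1.547 -0.003  0.938 -1.09 ] [ 0.6167 -0.0371  0.1266] yaw 0.8526037310834373 [-4.25048898 -4.39382057 13.92092792] 0.05048590734678484
```

View pics/b12.png

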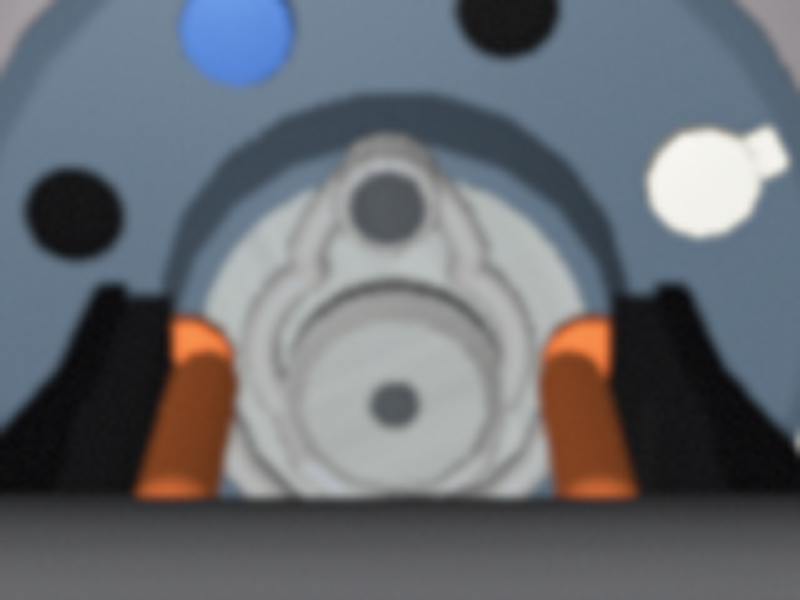

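```bash
python3 -m crank '[[-0.0015,0,0,0,0,0,0.18],[-0.003,0,0,0,0,0,0.2],[-0.0045,0,0,0,0,0,0.22],[-0.006,0,0,0,0,0,0.24],[-0.006,0,0,0,0,0,0.24]]' 25; python3 snap.py 13 wrist; python3 - <<'E'
import cv2
im=cv2.imread('pics/wrist13.png'); cv2.imwrite('pics/b13.png',cv2.resize(im[170:290,180:340],None,fx=5,fy=5,interpolation=2))
E
```

```text
time: 16.48
position: [0.6156, -0.0356, 0.1266]
tool_rot: [0.663, -0.246, 0.251, -0.661]
ft_force: [-1.7, -3.9, 11.9]
grip_width: 0.0536
16.475 [-0.237  0.652  1.552 -0.004  0.932 -1.088] [ 0.6156 -0.0356  0.1266] yaw 0.8527821830614649 [-1.72440179 -3.91386856 11.90563102] 0.05358628414623688
```

View pics/b13.png

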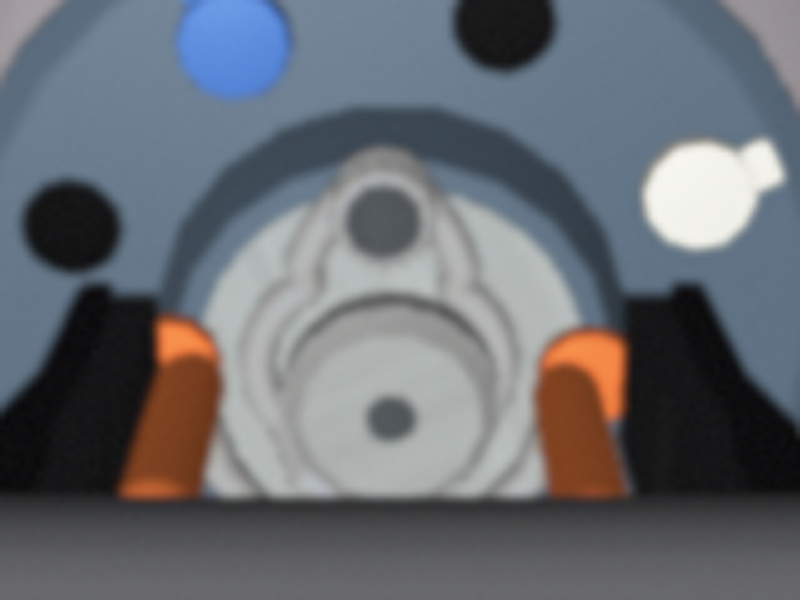

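```bash
python3 -m crank '[[0,0.0016,0,0,0,0,0.24],[-0.001,0.0016,0,0,0,0,0.27],[-0.002,0.0016,0,0,0,0,0.3],[-0.002,0.0016,0,0,0,0,0.3]]' 25; python3 snap.py 14 wrist; python3 - <<'E'
import cv2
im=cv2.imread('pics/wrist14.png'); cv2.imwrite('pics/b14.png',cv2.resize(im[170:290,180:340],None,fx=5,fy=5,interpolation=2))
E
```

```text
time: 17.02
position: [0.6156, -0.0346, 0.1261]
tool_rot: [0.662, -0.246, 0.251, -0.662]
ft_force: [0.3, -2.4, 11.8]
grip_width: 0.0568
17.025 [-0.236  0.652  1.554 -0.002  0.928 -1.087] [ 0.6156 -0.0346  0.1261] yaw 0.8527482942479685 [ 0.3446204  -2.43342795 11.77320082] 0.05680231447410866
```

View pics/b14.png

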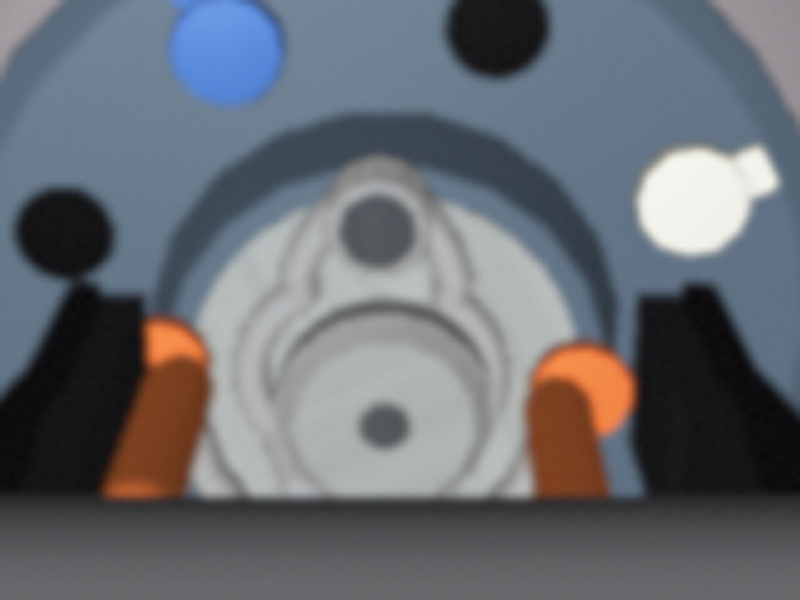

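```bash
python3 - <<'E'
from h import *
i=vision.camera_info('wrist'); c=cam('wrist'); c['T']=np.array(i['tool_from_camera'])
def ony(u,v,y):
    p,d=ray(c,180+(u-2)/5,170+(v-2)/5); return p+d*(y-p[1])/d[1]
for n,l,r in [('11',(217,350),(565,350)),('12',(205,352),(572,352)),('13',(190,354),(568,364)),('14',(180,356),(558,378))]:
    a,b=ony(*l,.0145),ony(*r,.0145); print(n,a,b,np.linalg.norm(a-b)*1e3+8)
E
```

```text
11 [-0.0027602  0.0145    -0.0191861] [-0.00274615  0.0145      0.02167115] 48.85725799387103
12 [-0.00250148  0.0145     -0.02060528] [-0.00248714  0.0145      0.02250256] 51.107836914201194
13 [-0.00224224  0.0145     -0.02237865] [-0.00093456  0.0145      0.02208577] 52.48364231634541
14 [-0.001983   0.0145    -0.0235655] [0.00088628 0.0145     0.02096657] 52.62440382694835
```

```bash
python3 -m crank '[[0,-0.001,0,0,0,0,0.35],[0,-0.002,0,0,0,0,0.42],[0,-0.002,0,0,0,0,0.42]]' 25; python3 snap.py 15 wrist; python3 - <<'E'
import cv2
im=cv2.imread('pics/wrist15.png'); cv2.imwrite('pics/b15.png',cv2.resize(im[170:290,180:340],None,fx=5,fy=5,interpolation=2))
E
```

```text
time: 17.45
position: [0.6161, -0.0328, 0.1261]
tool_rot: [-0.661, 0.246, -0.252, 0.663]
ft_force: [1.8, 0.7, 7.2]
grip_width: 0.0612
17.45 [-0.235  0.652  1.554  0.002  0.928 -1.088] [ 0.6161 -0.0328  0.1261] yaw 0.8519810326137852 [1.77506026 0.67783255 7.24744706] 0.06120149047775685
```

View pics/b15.png

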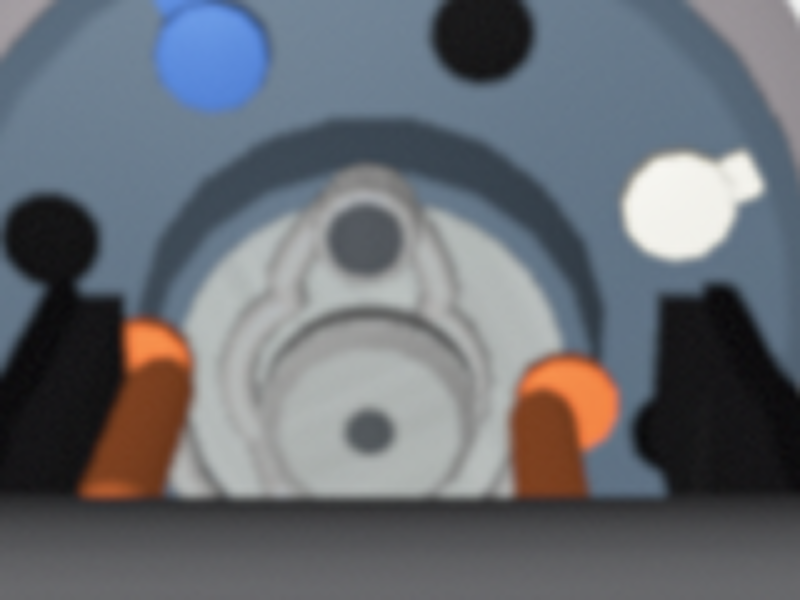

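```bash
python3 -m crank '[[0,-0.002,0,0,0,0,0.42],[0,-0.004,0,0,0,0,0.42],[0,-0.004,0,0,0,0,0.42]]' 25; python3 snap.py 16 wrist side; python3 - <<'E'
import cv2
im=cv2.imread('pics/wrist16.png'); cv2.imwrite('pics/b16.png',cv2.resize(im[170:290,180:340],None,fx=5,fy=5,interpolation=2))
im=cv2.imread('pics/side16.png'); cv2.imwrite('pics/d16.png',cv2.resize(im[135:235,160:260],None,fx=6,fy=6,interpolation=2))
E
```

```text
time: 17.88
position: [0.6137, -0.0326, 0.1266]
tool_rot: [-0.662, 0.248, -0.249, 0.662]
ft_force: [2.4, 1.1, 4.8]
grip_width: 0.062
17.875 [-2.350e-01  6.500e-01  1.555e+00  1.000e-03  9.340e-01 -1.088e+00] [ 0.6137 -0.0326  0.1266] yaw 0.8523274639418688 [2.35912154 1.12310591 4.76121519] 0.062012709670421017
```

View pics/b16.png

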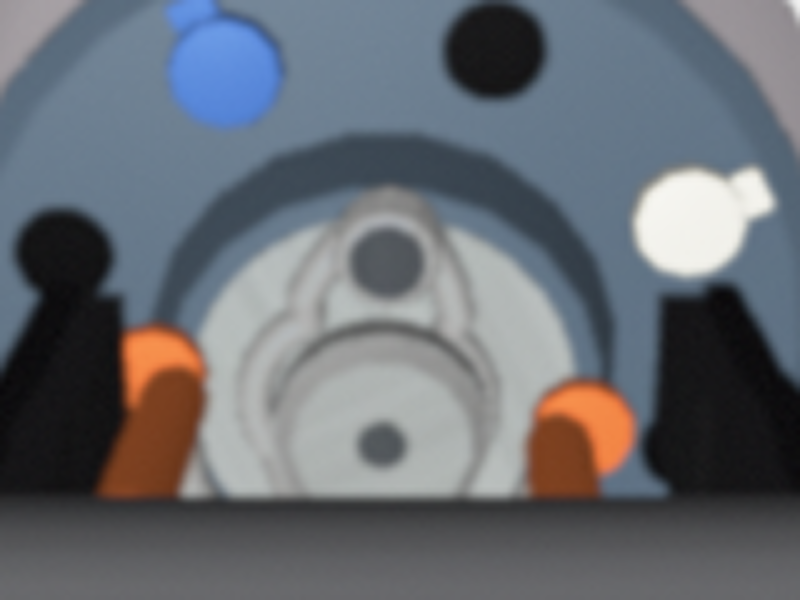

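View pics/d16.png

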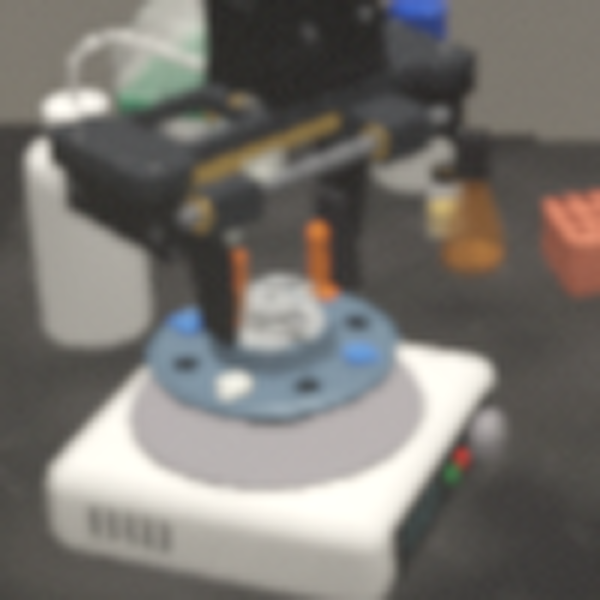

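```bash
python3 -m crank '[[0,-0.003,0,0,0,0,0.5],[0,-0.008,0,0,0,0,0.6],[0,-0.012,0,0,0,0,0.7],[0,-0.012,0,0,0,0,0.7]]' 25; python3 snap.py 17 wrist side; python3 - <<'E'
import cv2
im=cv2.imread('pics/wrist17.png'); cv2.imwrite('pics/b17.png',cv2.resize(im[170:290,180:340],None,fx=5,fy=5,interpolation=2))
im=cv2.imread('pics/side17.png'); cv2.imwrite('pics/d17.png',cv2.resize(im[135:235,160:260],None,fx=6,fy=6,interpolation=2))
E
```

```text
time: 18.48
position: [0.6121, -0.0327, 0.1319]
tool_rot: [0.662, -0.249, 0.248, -0.662]
ft_force: [0.2, -0.1, -0.0]
grip_width: 0.0731
18.475 [-0.235  0.642  1.553 -0.     0.948 -1.087] [ 0.6121 -0.0327  0.1319] yaw 0.8522489351128847 [ 0.21114334 -0.14029743 -0.01585514] 0.0731277033325681
```

View pics/b17.png

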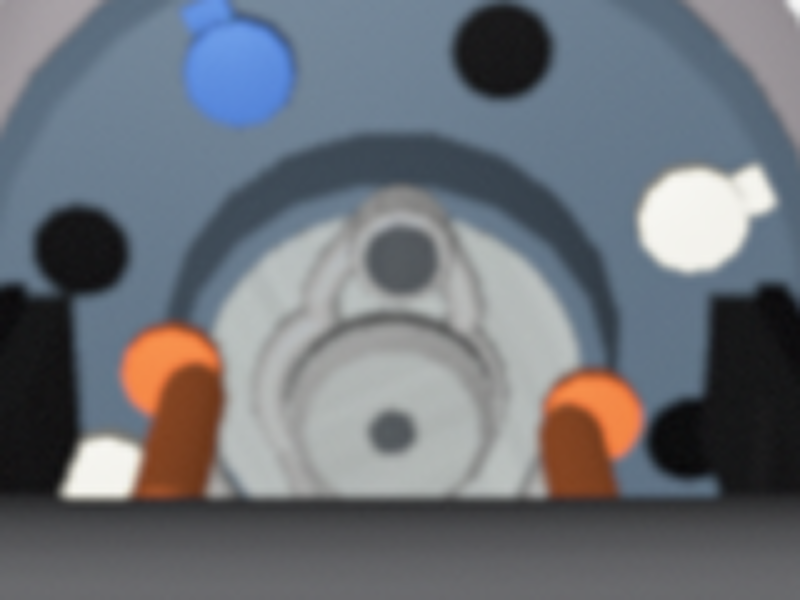

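View pics/d17.png

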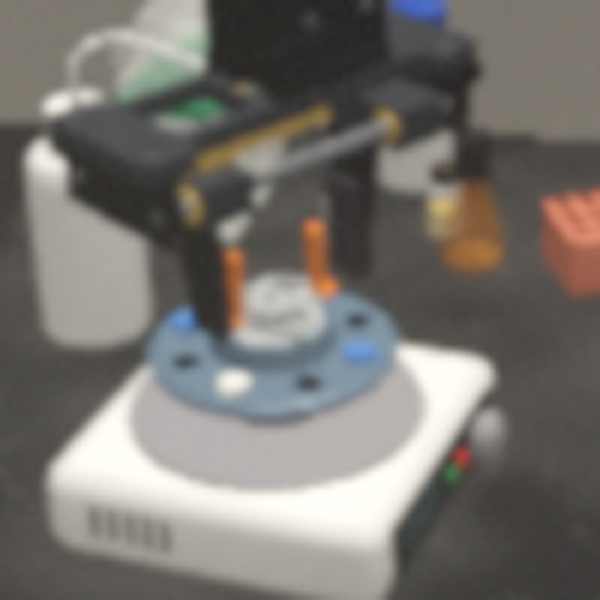

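```bash
python3 -m crank '[[0,-0.03,0,0,0,0,0.8],[0,-0.08,0,0,0,0,0.8],[0,-0.15,0,0,0,0,0.8],[0.06,-0.2,0,0,0,0,0.8],[0.1,-0.2,0,0,0,0,0.8],[0.1,-0.2,0,0,0,0,0.8]]' 25; python3 snap.py 18 wrist side scene; python3 - <<'E'
import cv2
im=cv2.imread('pics/wrist18.png'); cv2.imwrite('pics/b18.png',cv2.resize(im[80:240,170:360],None,fx=4.2,fy=4.2,interpolation=2))
im=cv2.imread('pics/side18.png'); cv2.imwrite('pics/d18.png',cv2.resize(im[150:235,160:260],None,fx=7,fy=7,interpolation=2))
im=cv2.imread('pics/scene18.png'); cv2.imwrite('pics/c18.png',cv2.resize(im[130:220,240:340],None,fx=6,fy=6,interpolation=2))
E
```

```text
time: 19.32
position: [0.6514, -0.0666, 0.2335]
tool_rot: [-0.662, 0.248, -0.25, 0.662]
ft_force: [-0.7, 0.1, -0.4]
grip_width: 0.0783
19.325 [-0.272  0.571  1.358 -0.     1.211 -1.123] [ 0.6514 -0.0666  0.2335] yaw 0.8511962469322071 [-0.72991939  0.14631703 -0.38589729] 0.07829155271675069
```

View pics/b18.png

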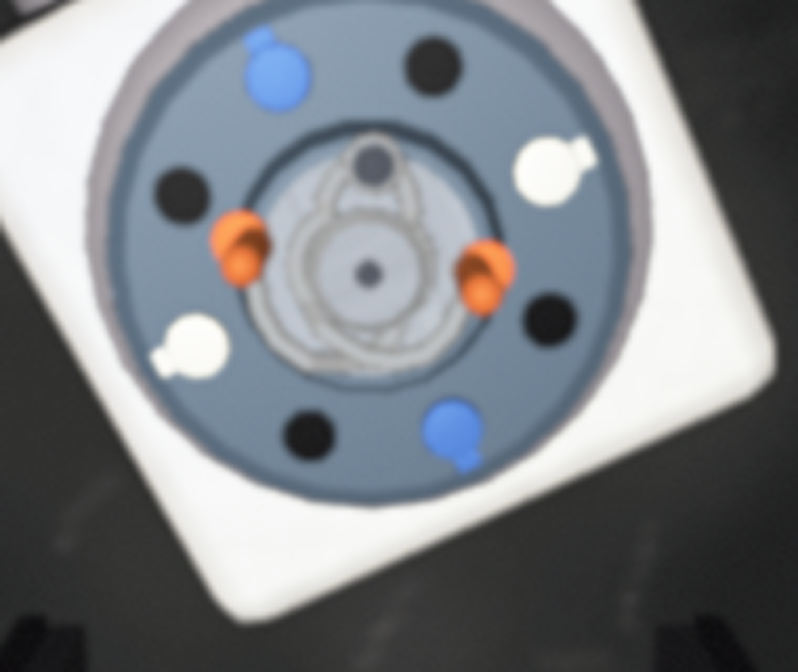

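View pics/d18.png

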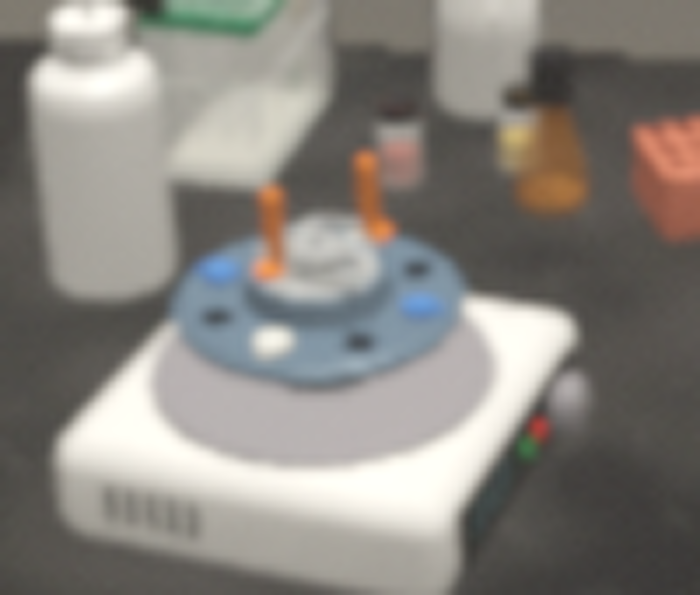

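View pics/c18.png

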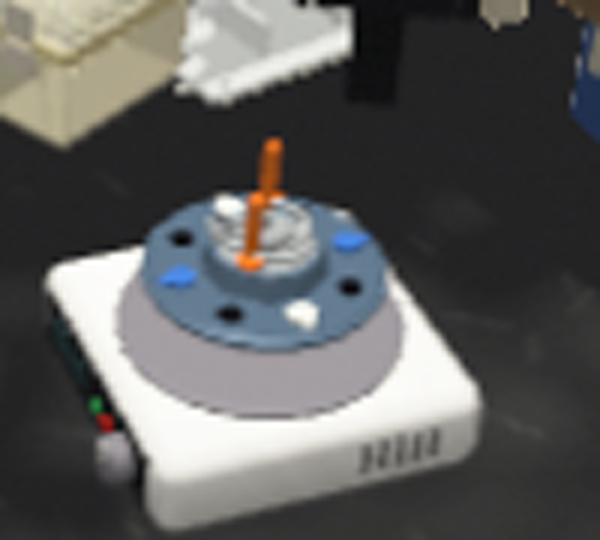

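```bash
python3 - <<'E'
from h import *
import pickle
o=pickle.load(open('pics/o18.pkl','rb'))
cs,cw,cd=cam('scene'),cam('wrist',o),cam('side')
W=lambda u,v:(170+(u-1.6)/4.2,80+(v-1.6)/4.2)
S=lambda u,v:(240+(u-2.5)/6,130+(v-2.5)/6)
D=lambda u,v:(160+(u-3)/7,150+(v-3)/7)
for z in (.146,.148):
  a,b=onz(cw,*W(240,266),z),onz(cw,*W(483,298),z); print(z,a,b,np.linalg.norm(a-b)*1e3+8)
zf=.113
a,b=onz(cw,*W(240,240),zf),onz(cw,*W(487,270),zf); print('feet',np.linalg.norm(a-b)*1e3)
# sleeve tops: scene lower one = ? 
for name,w,s,d in [('L',W(240,268),S(257,203),D(365,157)),('R',W(483,298),S(272,145),D(272,192))]:
  for rs in ([ray(cw,*w),ray(cs,*s)],[ray(cw,*w),ray(cd,*d)],[ray(cs,*s),ray(cd,*d)]): print(name,tri(rs))
sp=onz(cw,*W(369,273),.1166); T=toolT(o)
mid=(a+b)/2; co=onz(cw,*W(373,166),.114); print('spindle',sp,'coil',co,np.linalg.norm((co-sp)[:2]),'earmid',mid)
E
```

```text
0.146 [ 0.59956138 -0.05115278  0.146     ] [ 0.63349504 -0.02141489  0.146     ] 53.12024000821688
0.148 [ 0.59948489 -0.05081916  0.148     ] [ 0.63313123 -0.02133307  0.148     ] 52.738182383408244
feet 51.887998199649545
L [ 0.60050246 -0.05243621  0.14208343]
L [ 0.59881967 -0.0509053   0.14975661]
L [ 0.5983126  -0.05679065  0.14629991]
R [ 0.63410075 -0.0216245   0.14360601]
R [ 0.63165655 -0.02144569  0.14862516]
R [ 0.63119767 -0.02509435  0.14663713]
spindle [ 0.61932479 -0.03700884  0.1166    ] coil [ 0.60376878 -0.02227503  0.114     ] 0.021426027483486376 earmid [ 0.61619924 -0.03567486  0.113     ]
```

```bash
python3 -m crank '[[0,-0.06,0,0,0,0,0.8],[0,-0.06,0,0,0,0,0.8],[0,-0.06,0,0,0,0,0.8],[0,-0.06,0,0,0,0,0.8],[0,-0.06,0,0,0,0,0.8],[0,-0.06,0,0,0,0,0.8]]'; python3 snap.py 19 wrist side scene; python3 - <<'E'
import cv2,numpy as np
a=cv2.imread('pics/wrist19.png')[80:240,170:360]; cv2.imwrite('pics/b19.png',cv2.resize(a,None,fx=4.2,fy=4.2,interpolation=2))
for n in('side','scene'):
    x=cv2.imread(f'pics/{n}18.png').astype(int);y=cv2.imread(f'pics/{n}19.png').astype(int)
    r=(slice(150,215),slice(180,240)) if n=='side' else (slice(150,220),slice(250,320))
    print(n,np.abs(x-y)[r].max())
E
```

```text
time: 20.23
position: [0.6503, -0.0656, 0.2617]
tool_rot: [0.662, -0.249, 0.248, -0.662]
ft_force: [-0.3, 0.2, -0.1]
grip_width: 0.0783
20.225 [-0.271  0.543  1.327  0.     1.272 -1.123] [ 0.6503 -0.0656  0.2617] yaw 0.852247594545432 [-0.30080396  0.24590289 -0.10017404] 0.07829154745305032
side 111
scene 3
```

View pics/scene19.png

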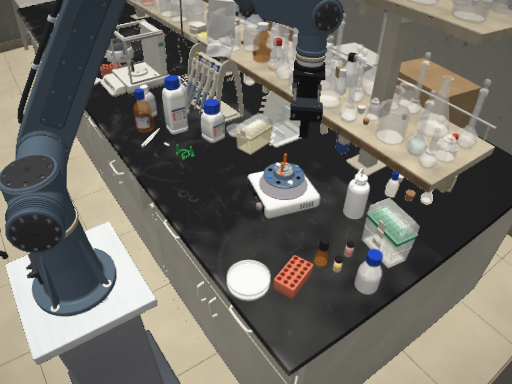

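View pics/b19.png

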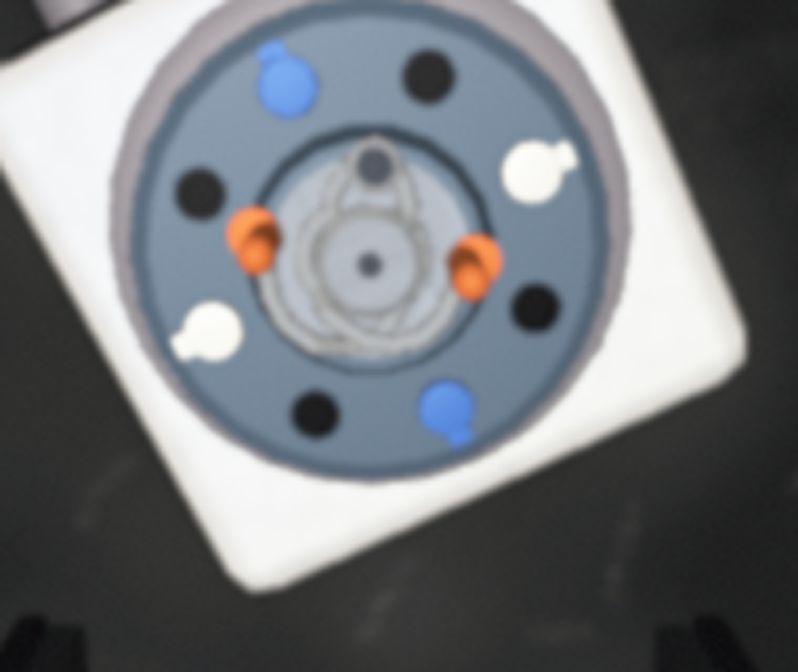

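```bash
python3 -c "
from rig import robot
print(robot.hand_in())"
```

```text
the job is handed in; nothing more can be done
None
```

The snap ring is on the spindle and holding the rotor down, and I handed the job in at about 20 s of the 48 s allowed.

- **How it went:** I gripped the ring by its orange ears and squeezed it to 43.6–44 mm over the ears (spread about 0.6). I lowered it over the nose with no measurable contact until it met the hub. I then pressed the rotor about 6 mm to its hard stop, peaking at about 16 N. I let the ring contract while pressing, then opened the jaws and backed away.
- **Last checks:**
  - The ring measured about 53 mm over the ears, a spread of about 0.15. That is slightly above the 0.1 given for a seated ring, but well under the 0.25 that would mean it is gripping above the groove.
  - Both ear tops are level within the error of the cameras (about 2–4 mm). The height I worked out from them puts the ring's underside at the pressed-down hub level.
  - The push fell below the 9.5 N needed to hold the rotor down, then to zero, and the rotor did not visibly rise.
  - The ring and rotor did not change in the scene camera over about 0.8 s. The same comparison in the side camera differed, and I put that down to the gripper moving through its view without checking further. The bystanders look undisturbed by eye.
- **What went less cleanly:** Near the end of the release the right fingertip slid off its tab. For about a second only the left tab was pressed, at up to 12 N, and the left finger stuck to its ear, pulling the tool a few millimetres sideways. Lifting slightly freed it, and the ring stayed seated.

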